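# Seal the drilled balls from the feeder with the pump spray

## Task

Spray-seal every ball waiting in the wooden feeder (and the one that may lie on its rails already), one at a time: pull the feeder's sprung slide out to its stop so that a ball drops and rolls to the end of the rails, let the slide go home, press the pump bottle's nozzle cap fully down and let it up again while the ball lies there, then set the ball in a free rest of the drying board. Never press the nozzle with no ball at the rail end. When all are done, stand the white overcap back on the bottle, over the nozzle and down on its shoulder; leave the glue bottle and the wooden strip where they are.

Things in the scene. Friction and masses are not known exactly. Their poses are not given: they have to be found in the camera images.
- station: Fixed plywood base, 190 x 205 x 12 mm, that carries the ball feeder, two rails and the pump bottle. Origin at table height below the rails' centre line; x points away from the feeder's front, y to its left, z up. In this frame: feeder at y 36 to 104 mm, rails along y at x 0, bottle at x 95, y -60 mm.
- magazine_top (a point): Centre of the top of the feeder's magazine (station frame x 45, y 70, z 236 mm), a square wooden shaft with a clear front pane, 47 x 58 mm outside, that holds the waiting balls in a column. Its lower wooden cheeks reach from x -33 to 127 mm up to z 166 mm.
- outlet (a point): Where a ball lands (its centre) on the rails after dropping from the pulled-out slide: station frame x 0, y 70, z 104 mm. The rails, two 6 mm steel rods 17 mm apart between centres, slope 6 degrees down towards -y, and the ball rolls by itself to their end in about 1 s. The next ball drops into the slide when the slide is home again.
- rail_end (a point): Centre of a ball that lies at the end of the rails against the stop, ready to be sprayed (station frame x 0, y -58, z 90 mm). The stop behind it (-y), 22 mm wide, ends at z 112 mm; the guide rods beside the rails end 34 mm before it (+y). The ball overhangs the rails at both sides: pinch it with one finger on its +x and one on its -x side.
- slide (a joint): Sprung wooden slide of the feeder, m: 0 home (in), grows as it is pulled along the station's -x, 0.045 at its stop. The spring pulls back with 4.5 N at home and 8.5 N at the stop; let go, the slide returns by itself. The ball only drops beyond about 0.040.
- slide_grip (a point): Grip point on the slide: 15 mm below the top of its upright dark wooden grip, a block 14 mm thick (station x), 56 mm wide (y), standing 45 mm above the slide's top (grip top at z 206 mm, slide top at z 161 mm). Pinch it from above across its 14 mm; at home there are 50 mm free behind it before the cheeks and 107 mm before the magazine.
- nozzle (a joint): Sprung white nozzle cap of the pump bottle, m: 0 up, 0.006 fully down (it sprays from 0.005). Springs up by itself; 2.5 N to start, 8 N fully down.
- nozzle_top (a point): Centre of the nozzle cap's flat round top (17 mm across; 106 mm above the table when up). Axes as the station's; up, it stands 16 mm above the centre of a ball at the rail end. The fixed amber bottle is 42 mm across and stands in a 62 x 56 mm wooden block; press straight down.
- bottle_neck (a point): Point on the bottle's axis at the height of its flat shoulder (74 mm above the table), on whose outer edge the overcap's mouth rests, flush with the bottle. Inside it a round step, 31.6 mm across and 6 mm tall, centres the overcap; collar and nozzle rise above that.
- overcap: Loose white plastic overcap of the bottle, 42 mm across at its mouth, 40 mm at its closed top, 36.5 mm tall, 34 mm deep inside, mouth 37 mm wide, standing mouth down on the table. Origin at the centre of its mouth (lowest point), z up along its axis.
- drying_board: Fixed light wooden board, 62 (x) x 156 (y) x 22 mm (z), origin under its centre; four 16 mm blind holes in a row along its y, 40 mm apart, are the rests. Balls set side by side leave no room for a finger between them: pinch along the board's x.
- drying_board_hole0 (a point): Mouth centre of rest 1 of the drying board, at its top (22 mm above the table); a ball sitting in it has its centre 13 mm above this point.
- drying_board_hole1 (a point): Mouth centre of rest 2 of the drying board, at its top (22 mm above the table); a ball sitting in it has its centre 13 mm above this point.
- drying_board_hole2 (a point): Mouth centre of rest 3 of the drying board, at its top (22 mm above the table); a ball sitting in it has its centre 13 mm above this point.
- drying_board_hole3 (a point): Mouth centre of rest 4 of the drying board, at its top (22 mm above the table); a ball sitting in it has its centre 13 mm above this point.
- ball_a_mid (a point): Centre of a loose drilled wooden ball, 30 mm across, 20 g: may lie at the end of the rails at the start, dropped but not yet sprayed; or it is absent.
- ball_b_mid (a point): Centre of a loose drilled wooden ball, 30 mm across, 20 g: lowest in the feeder.
- ball_c_mid (a point): Centre of a loose drilled wooden ball, 30 mm across, 20 g: second in the feeder.
- ball_d_mid (a point): Centre of a loose drilled wooden ball, 30 mm across, 20 g: third (top) in the feeder, or absent.
- glue: White glue bottle with a red tip, 52 mm across, 152 mm tall, origin under its centre; leave it alone.
- strip: Wooden strip, 22 x 160 x 12 mm, origin under its centre; leave it alone.

How it is judged:
By the outcome, as a careful person would: the job done as asked, in the order asked, and still so for the second after the job is handed in, with the robot touching nothing.
Of ball_a, ball_d only 1 to 2 are there at a start; the rules pass over those that are not, and their reading is None.
At some moment in a run one of overcap may be knocked a few centimetres aside while the robot is not near it.
It also fails if it takes over 210 s, if anything falls off the work surface, if the arm or the gripper's body presses on something with over 40 N, if the wrist force passes 120 N, or if a joint passes its speed limit or range.

## Robot

A 6-joint arm with a two-finger parallel gripper is mounted at the origin on a cart in front of the work surface, level with it; the furniture and walls round the work are solid. World frame = base frame: x ahead of the robot, y to its left, z up, the work surface at z = 0. Lengths are in m, angles in rad, forces in N, time in s.
With the tool pointing down it reaches from about 0.25 to 0.725 m from the base axis. Payload 4 kg.
Tool frame: the origin (TCP) lies at the very end of the fingers, on their centre line; the grasp point (between the pads) lies 19 mm behind it (bot.pinch_z is the distance from the TCP to the grasp point, in m); z points along the fingers, x is the direction in which the jaws open and shut, and the axes are right-handed (so a half turn about z gives the same grasp; the last joint's range is limited). The gripper opens to 85 mm and grips with 20 to 120 N. Pads are 22 mm wide; open, the fingers measure 114 mm over their backs; the gripper's body (76 mm by 85 mm) begins 54 mm behind the grasp point. The pads swing forward as they close: fully open they stand 13 mm farther back than shut.
Start: joints at [-1.124, 0.241, 0.005, 1.335, 0, 1.571], TCP at [0.216, -0.451, 0.231] pointing down, gripper open.
Joint ranges: [-2.72, 2.72], [-1.05, 1.87], [-1.09, 1.28], [-1.99, 2.15], [-1.42, 1.44], [-3.14, 3.14]. Speed limits (rad/s): [2.79, 2.79, 3.14, 3.14, 3.14, 3.14].

## Interface

Orientations are given as a unit quaternion [x, y, z, w].
In Python, from workcell import bot gives the robot as it stands. The module is installed in compiled form; this text tells all that it offers.
- The arm moves only by the shell command python3 -m inch 'ROWS'. ROWS is JSON, a list of rows, each a list of 7 numbers: the shift along the tool's x, y, z scaled (see below), then the turn, a rotation vector about the tool's x, y, z scaled (see below), then the gripper command: -1 is fully open, 1 is shut, values between are in proportion. In form: [[x, y, z, wx, wy, wz, gripper], ...]. A call has exactly 8 rows; each row shifts and turns the commanded pose from where the row before left it, along the tool's axes as they then stand; what a row does not reach is not made up. The controller multiplies each number of a shift by 2.5 cm and each number of a turn by 180 degrees. A row lasts 1/10 s, in which the tool goes at most 50 mm and 8.59 degrees, less where a joint would pass 70% of its speed; a pose out of reach is approached as far as the arm can. A call with a number of a shift or a turn outside -1 to 1 is refused whole. A call with a gripper value outside its range is refused whole. The fingers move at their own pace and stop on an object; the grip force is fixed at half the most. Time passes only in rows, so rows that do not move let the fingers close, or fill a call up. It gives the time, the measured TCP pose, the force and the opening at its end, in the units of the state.
- bot.get_obs(): the state, without advancing time (a new reading comes with each control period).
- bot.camera(name): name is "scene" or "top" or "wrist"; returns (picture, depth): 384x512x3 uint8, blue, green, red; 384x512 float32, m along the optical axis (not along the pixel's ray), 0 where there is no reading.
- bot.get_calibration(name): a dict with "vfov" (degrees; the focal length in pixels is half the picture's height over the tangent of half this angle, whatever the lens; pixels are square), "cx", "cy" (the principal point, pixels), "R" (3x3) and "t" (3): a world point X has camera coordinates R X + t. Camera axes: x right, y down, z forward; pixel columns grow to the right and rows downward; lengths in m; the calibration is good to about 2 mm. A picture is of the moment at which its call begins: read the wrist's pose just before it. get_calibration takes no time and is no camera call; for the wrist camera it gives the pose at the moment of the call.
- bot.job_done(): hands the job in, once; it reports no verdict.
The state is a dict: "clock": time; "joint_pos": joint angles; "joint_vel": joint speeds; "tau": joint torques, N m; "eef_pos": TCP position; "tool_rot": TCP orientation; "ft_force": force on the tool from outside, world axes, zero at the start; "ft_torque": the same for the moment, N m; "grip_width": finger opening in m.
Only numpy, scipy, OpenCV 4.12 (cv2) and the standard library are available. Lean on these libraries where they do the work, as an engineer would, in place of code of your own. Each camera call takes 0.05 s, during which the arm holds its last target.

## Working session

There is one attempt and no reset: what is moved stays moved. The work goes in short steps, Python scripts to look and compute and a shell command to move; the robot and the scene stay as the last step left them, time stands still between calls to the robot, and variables do not carry over. Pictures are saved under pics/ and viewed, and the job is handed in when it is done.

```bash
mkdir -p pics; ls
python3 - <<'E'
from workcell import bot
import cv2,json
o=bot.get_obs()
print({k:(o[k]) for k in o}); print(bot.pinch_z)
for n in ["scene","top","wrist"]:
    c=bot.get_calibration(n); print(n,c)
    p,d=bot.camera(n); cv2.imwrite(f"pics/{n}0.png",p)
    import numpy as np; np.save(f"{n}0.npy",d)
E
```

```text
pics
{'clock': 0.0, 'joint_pos': array([-1.12398713e+00,  2.41374647e-01,  3.72774248e-03,  1.33524299e+00,
       -1.25817441e-05,  1.57083292e+00]), 'joint_vel': array([ 0.00037923, -0.00067816, -0.00020076, -0.00098441, -0.00114585,
        0.0004382 ]), 'tau': array([-3.02207411e-06, -3.72322869e+01,  2.52405292e+01,  1.68647035e-02,
        6.57056830e-05, -2.88740488e-06]), 'eef_pos': array([ 0.21576176, -0.4503327 ,  0.23043348]), 'tool_rot': array([ 8.46184265e-01, -5.32889382e-01, -8.89145098e-04, -5.52464567e-04]), 'ft_force': array([ 0.51108465,  0.76625804, -0.03340123]), 'ft_torque': array([-0.01249769,  0.01072069, -0.00981097]), 'grip_width': 0.0856683489886352}
0.0187
scene {'vfov': 50.34423768035253, 'cx': 257.9280588206014, 'cy': 199.5213278101175, 'R': array([[-0.78509563, -0.61936131, -0.00405204],
       [-0.32574572,  0.41845834, -0.84781032],
       [ 0.52679652, -0.66429225, -0.53028411]]), 't': array([0.31473356, 0.34019314, 0.87117031])}
top {'vfov': 49.67177862369144, 'cx': 252.22428954826532, 'cy': 186.2887346640551, 'R': array([[-0.02088874, -0.99975205, -0.00771379],
       [-0.9958777 ,  0.02148773, -0.08812422],
       [ 0.08826812,  0.00584119, -0.99607962]]), 't': array([-0.08927958,  0.50120138,  1.53815093])}
wrist {'vfov': 67.85620981538074, 'cx': 256.738343242691, 'cy': 187.63418308328448, 'R': array([[ 0.43293306, -0.90142314, -0.00230193],
       [-0.85752282, -0.41263329,  0.30722692],
       [-0.2778913 , -0.13103473, -0.9516335 ]]), 't': array([-0.49835512, -0.04034693,  0.37922706])}
```

View pics/scene0.png

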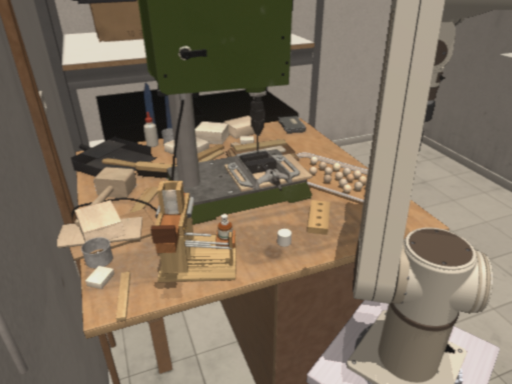

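View pics/top0.png

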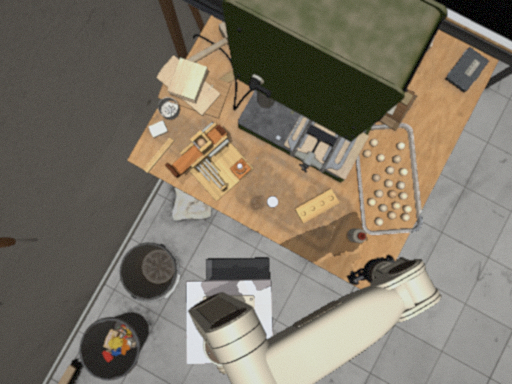

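View pics/wrist0.png

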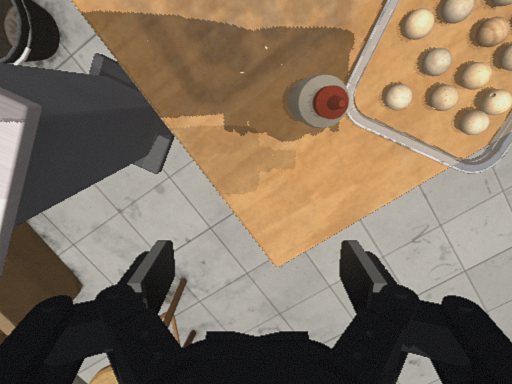

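The top view shows the station around (215,165), the overcap at (272,201), the board at (318,206) and the glue at (357,236). I'll zoom in next.

```bash
cat > h.py <<'E'
import numpy as np, cv2
from workcell import bot
def K(c,h=384):
    f=h/2/np.tan(np.radians(c["vfov"])/2); return f,c["cx"],c["cy"]
def cloud(d,c):
    f,cx,cy=K(c); v,u=np.mgrid[0:d.shape[0],0:d.shape[1]]
    P=np.stack([(u-cx)/f*d,(v-cy)/f*d,d],-1)
    return (P-c["t"])@c["R"]      # R^T (P-t)
def proj(X,c):
    f,cx,cy=K(c); P=np.asarray(X)@c["R"].T+c["t"]
    return np.stack([P[...,0]/P[...,2]*f+cx,P[...,1]/P[...,2]*f+cy],-1)
def ray(u,v,c,z):
    f,cx,cy=K(c); r=np.array([(u-cx)/f,(v-cy)/f,1.])@c["R"]; o=-c["t"]@c["R"]
    return o+r*(z-o[2])/r[2]
E
python3 - <<'E'
from h import *
for n,(x0,y0,x1,y1) in {"top":(140,100,340,250),"scene":(80,170,350,330)}.items():
    p=cv2.imread(f"pics/{n}0.png"); s=min(800/(x1-x0),600/(y1-y0))
    cv2.imwrite(f"pics/{n}0z.png",cv2.resize(p[y0:y1,x0:x1],None,fx=s,fy=s,interpolation=cv2.INTER_CUBIC))
c=bot.get_calibration("top"); P=cloud(np.load("top0.npy"),c)
for u,v in [(272,201),(318,206),(357,236),(240,167),(202,141),(225,165),(156,152),(250,195),(290,230)]:
    print(u,v,P[v,u].round(4))
c=bot.get_calibration("scene"); P=cloud(np.load("scene0.npy"),c)
for u,v in [(284,237),(318,217),(225,217),(170,200),(125,295),(280,260)]:
    print(u,v,P[v,u].round(4))
E
```

```text
272 201 [ 0.4416 -0.1723  0.035 ]
318 206 [ 0.4199 -0.3444  0.0212]
357 236 [ 0.3084 -0.4655  0.1025]
240 167 [ 0.5622 -0.0581  0.1035]
202 141 [0.6353 0.0619 0.2232]
225 165 [0.5834 0.0019 0.0131]
156 152 [ 6.416e-01  2.677e-01 -2.000e-04]
250 195 [ 0.4676 -0.0907  0.0062]
290 230 [ 0.3324 -0.2388  0.0007]
284 237 [ 0.4266 -0.1546  0.0333]
318 217 [ 0.417  -0.3299  0.0124]
225 217 [ 0.5592 -0.0522  0.1028]
170 200 [0.619  0.082  0.2025]
125 295 [0.6191 0.2591 0.0102]
280 260 [ 0.3993 -0.0981 -0.0009]
```

View pics/top0z.png

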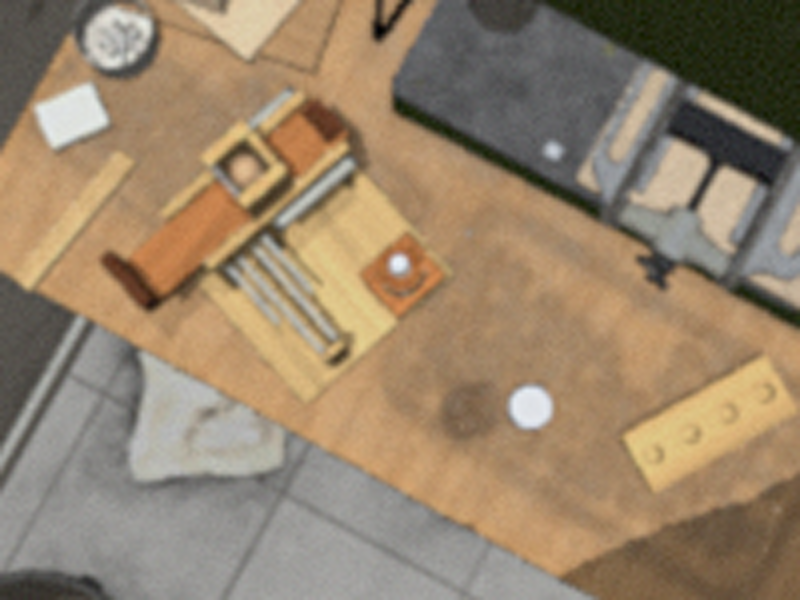

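View pics/scene0z.png

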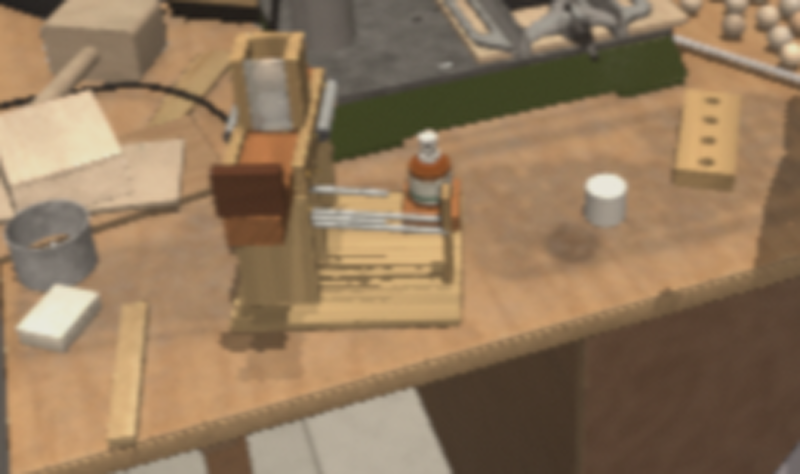

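Run:
```python
from h import *
for n in ["top","scene"]:
    c=bot.get_calibration(n); P=cloud(np.load(f"{n}0.npy"),c)
    def reg(name,x0,x1,y0,y1,z0,z1):
        m=(P[...,0]>x0)&(P[...,0]<x1)&(P[...,1]>y0)&(P[...,1]<y1)&(P[...,2]>z0)&(P[...,2]<z1)
        Q=P[m]; 
        if len(Q)<4: print(n,name,len(Q)); return
        r=cv2.minAreaRect(Q[:,:2].astype(np.float32)*1000)
        print(n,name,len(Q),Q.mean(0).round(4),np.round(r[0],1),np.round(r[1],1),round(r[2],1))
    reg("mag",.5,.75,-.05,.2,.225,.245)
    reg("grip",.5,.75,-.05,.25,.198,.211)
    reg("nozzle",.54,.585,-.08,-.03,.098,.112)
    reg("overcap",.40,.47,-.2,-.14,.028,.04)
    reg("board",.35,.5,-.45,-.25,.015,.025)
    reg("slide/cheek",.5,.75,-.05,.2,.150,.175)
    reg("drillhead",.3,1,-.6,.3,.3,1)
```

```text
top mag 156 [0.6352 0.0636 0.234 ] [634.5  64.5] [60.1 45.7] 40.5
top grip 100 [0.5729 0.1328 0.2042] [594.3 110.5] [ 57.4 164.6] 40.5
top nozzle 18 [ 0.5667 -0.0564  0.103 ] [565.9 -56.4] [10.9 14.5] 88.8
top overcap 78 [ 0.4395 -0.1738  0.035 ] [ 439.8 -172.4] [37.2 33.8] 88.8
top board 541 [ 0.4213 -0.3414  0.0204] [ 421.5 -341.1] [ 62.1 156.2] 27.7
top slide/cheek 1014 [0.6218 0.0735 0.1604] [616.  82.] [ 91.5 227.5] 42.3
top drillhead 25405 [ 0.7237 -0.202   0.7165] [805.9 -92.1] [776.3 192.1] 68.2
scene mag 233 [0.6317 0.0687 0.2315] [632.7  67.9] [58.  48.9] 39.6
scene grip 246 [0.5769 0.1313 0.2035] [591.2 117.3] [ 57.9 162.2] 39.8
scene nozzle 26 [ 0.5647 -0.0522  0.1033] [566.4 -53.3] [15.2 14.5] 73.0
scene overcap 108 [ 0.4377 -0.168   0.0342] [ 439.  -169.5] [38.1 40.1] 35.8
scene board 538 [ 0.4178 -0.3319  0.02  ] [ 420.8 -338.1] [ 62.  165.3] 27.8
scene slide/cheek 848 [0.5956 0.1    0.161 ] [613.8  88.5] [ 91.9 234.9] 41.5
scene drillhead 15406 [ 0.7227 -0.1687  0.5047] [ 853.4 -101.7] [753.2 282.8] 67.4
```

```bash
cat >> h.py <<'E'
from scipy.spatial.transform import Rotation as Ro
def pose():
    o=bot.get_obs(); return o["eef_pos"],Ro.from_quat(o["tool_rot"]),o
def yaw(R): x=R.as_matrix()[:,0]; return np.degrees(np.arctan2(x[1],x[0]))
def plan(target,yw,cur=None,cyaw=None):
    """turn first (tool z), then shift: prints units"""
    p,R,o=pose()
    M=R.as_matrix()
    y=yaw(R)
    dy=(yw-y+90)%180-90 if False else (yw-y+180)%360-180
    tz=-dy/180
    # axes after the turn, tool levelled: 
    a=np.radians(yw); X=np.array([np.cos(a),np.sin(a),0]); Z=np.array([0,0,-1.]); Y=np.cross(Z,X)
    d=np.asarray(target)-p
    u=[d@X/.025,d@Y/.025,d@Z/.025]
    print("pos",p.round(4),"yaw %.1f tilt %s"%(y,M[:,2].round(4)),"t %.1f"%o["clock"],"w %.4f"%o["grip_width"],"F",o["ft_force"].round(1))
    print(" turn total z units %.4f (%.1f deg)  shift units x %.3f y %.3f z %.3f"%(tz,-dy,*u))
S0=np.array([.552,.0535]); SY=-50.2
def st(x,y,z,S=None,Y=None):
    S=S0 if S is None else S; a=np.radians(SY if Y is None else Y)
    return np.array([S[0]+(x*np.cos(a)-y*np.sin(a))/1000,S[1]+(x*np.sin(a)+y*np.cos(a))/1000,z/1000])
E
python3 - <<'E'
from h import *
for n in ["top","scene"]:
    c=bot.get_calibration(n); P=cloud(np.load(f"{n}0.npy"),c); print(n,-c["t"]@c["R"])
    for x in np.arange(.3,1,.05):
        m=(P[...,0]>x)&(P[...,0]<x+.05)&(P[...,1]>-.45)&(P[...,1]<.25)&(P[...,2]>.25)
        if m.sum()>3: print(x.round(2),m.sum(),P[m][:,2].min().round(3),P[m][:,1].min().round(3),P[m][:,1].max().round(3))
c=bot.get_calibration("wrist"); cp=-c["t"]@c["R"]; p,R,o=pose()
print("cam in tool",R.inv().apply(cp-p),"fwd",R.inv().apply(c["R"][2]))
plan(st(-30,0,330),-50.2)
E
```

```text
top [ 0.36150065 -0.10901175  1.5756001 ]
0.35 770 1.576 -0.109 -0.109
0.55 821 0.392 -0.403 -0.359
0.6 4153 0.394 -0.436 -0.279
0.65 5725 0.398 -0.448 -0.144
0.7 7034 0.399 -0.45 -0.097
0.75 4094 0.252 -0.45 -0.053
0.8 408 0.676 -0.051 0.023
0.85 54 0.675 0.009 0.046
0.9 4 0.401 0.249 0.25
0.95 718 0.25 0.22 0.25
scene [-0.10101708  0.63128881  0.75166234]
0.55 707 0.394 -0.402 -0.356
0.6 2830 0.394 -0.377 -0.27
0.65 3618 0.25 -0.389 -0.135
0.7 3442 0.252 -0.402 -0.094
0.75 3133 0.25 -0.184 -0.051
0.8 478 0.251 -0.186 -0.069
0.85 313 0.331 -0.304 0.015
0.9 334 0.31 -0.312 0.055
0.95 454 0.251 0.223 0.25
cam in tool [-0.00056387 -0.07858524 -0.14162643] fwd [-1.03474214e-04  3.07243321e-01  9.51630985e-01]
pos [ 0.2158 -0.4505  0.2306] yaw -64.4 tilt [-7.0e-04  1.5e-03 -1.0e+00] t 0.1 w 0.0856 F [ 0.   0.9 -0.4]
 turn total z units -0.0789 (-14.2 deg)  shift units x -8.081 y -23.235 z -3.975
```

```bash
python3 -m inch '[[0,0,-1,0,0,-0.045,-1],[0,0,-1,0,0,-0.045,-1],[0,0,-1,0,0,-0.045,-1],[0,0,-1,0,0,-0.045,-1],[0,0,0,0,0,-0.045,-1],[0,0,0,0,0,-0.045,-1],[0,0,0,0,0,-0.045,-1],[0,0,0,0,0,-0.045,-1]]'
python3 -m inch '[[0,0,0,0,0,-0.045,-1],[0,0,0,0,0,-0.045,-1],[0,0,0,0,0,-0.045,-1],[0,0,0,0,0,-0.045,-1],[0,0,0,0,0,-0.045,-1],[0,0,0,0,0,-0.045,-1],[0,0,0,0,0,-0.045,-1],[0,0,0,0,0,-0.045,-1]]'
python3 -m inch '[[0,0,0,0,0,-0.045,-1],[0,0,0,0,0,-0.045,-1],[0,0,0,0,0,-0.045,-1],[0,0,0,0,0,-0.045,-1],[0,0,0,0,0,-0.045,-1],[0,0,0,0,0,-0.045,-1],[0,0,0,0,0,-0.045,-1],[0,0,0,0,0,-0.045,-1]]'
python3 - <<'E'
from h import *
plan(st(0,-70,330),129.8)
plan([.4395,-.172,.33],129.8)
print(pose()[2]["joint_pos"])
E
```

```text
clock: 0.95
eef_pos: [0.216, -0.4508, 0.331]
tool_rot: [1.0, 0.006, -0.0, -0.0]
ft_force: [0.1, -0.6, -0.2]
grip_width: 0.0857
clock: 1.75
eef_pos: [0.2159, -0.4507, 0.3309]
tool_rot: [0.841, 0.541, 0.0, -0.0]
ft_force: [0.4, 0.4, 0.4]
grip_width: 0.0856
clock: 2.55
eef_pos: [0.216, -0.4507, 0.3309]
tool_rot: [0.42, 0.908, 0.0, -0.0]
ft_force: [0.2, -1.1, 0.5]
grip_width: 0.0854
pos [ 0.216  -0.4507  0.3309] yaw 130.3 tilt [-4.e-04  9.e-04 -1.e+00] t 2.5 w 0.0854 F [ 0.2 -1.1  0.5]
 turn total z units 0.0030 (0.5 deg)  shift units x 6.891 y 20.438 z 0.036
pos [ 0.216  -0.4507  0.3309] yaw 130.3 tilt [-4.e-04  9.e-04 -1.e+00] t 2.5 w 0.0854 F [ 0.2 -1.1  0.5]
 turn total z units 0.0030 (0.5 deg)  shift units x 2.842 y 14.007 z 0.036
[-1.12399197e+00  2.22688897e-01  2.37942345e-01  1.58700053e+00
 -5.95689585e-06 -1.82796914e+00]
```

```bash
python3 -m inch '[[0.287,0.852,0,0,0,0,-1],[0.287,0.852,0,0,0,0,-1],[0.287,0.852,0,0,0,0,-1],[0.287,0.852,0,0,0,0,-1],[0.287,0.852,0,0,0,0,-1],[0.287,0.852,0,0,0,0,-1],[0.287,0.852,0,0,0,0,-1],[0.287,0.852,0,0,0,0,-1]]'
python3 -m inch '[[0.287,0.852,0,0,0,0,-1],[0.287,0.852,0,0,0,0,-1],[0.287,0.852,0,0,0,0,-1],[0.287,0.852,0,0,0,0,-1],[0.287,0.852,0,0,0,0,-1],[0.287,0.852,0,0,0,0,-1],[0.287,0.852,0,0,0,0,-1],[0.287,0.852,0,0,0,0,-1]]'
python3 -m inch '[[0.287,0.852,0,0,0,0,-1],[0.287,0.852,0,0,0,0,-1],[0.287,0.852,0,0,0,0,-1],[0.287,0.852,0,0,0,0,-1],[0.287,0.852,0,0,0,0,-1],[0.287,0.852,0,0,0,0,-1],[0.287,0.852,0,0,0,0,-1],[0.287,0.852,0,0,0,0,-1]]'
python3 - <<'E'
from h import *
plan(st(0,-70,330),129.8)
c=bot.get_calibration("wrist"); p,d=bot.camera("wrist"); cv2.imwrite("pics/w1.png",p); np.savez("w1.npz",d=d,R=c["R"],t=c["t"])
for q in [(0,0,0),(0,-58,90),(95,-60,106),(45,70,236),(-92.5,70,206)]: print(q,proj(st(*q),c).round(0))
E
```

```text
clock: 3.35
eef_pos: [0.3099, -0.2965, 0.331]
tool_rot: [0.423, 0.906, 0.0, -0.0]
ft_force: [-0.3, -0.4, -0.2]
grip_width: 0.0852
clock: 4.15
eef_pos: [0.4035, -0.143, 0.3311]
tool_rot: [0.423, 0.906, -0.0, -0.0]
ft_force: [0.1, 0.1, 0.3]
grip_width: 0.0857
clock: 4.95
eef_pos: [0.4972, 0.0104, 0.3309]
tool_rot: [0.423, 0.906, -0.0, -0.0]
ft_force: [-0.4, -0.1, 0.8]
grip_width: 0.085
pos [0.4972 0.0104 0.3309] yaw 130.0 tilt [-8.e-04 -1.e-04 -1.e+00] t 5.0 w 0.0850 F [-0.4 -0.1  0.8]
 turn total z units 0.0011 (0.2 deg)  shift units x -0.079 y -0.012 z 0.037
(0, 0, 0) [255. 186.]
(0, -58, 90) [255. 165.]
(95, -60, 106) [182. 166.]
(45, 70, 236) [209. 320.]
(-92.5, 70, 206) [336. 300.]
```

View pics/w1.png

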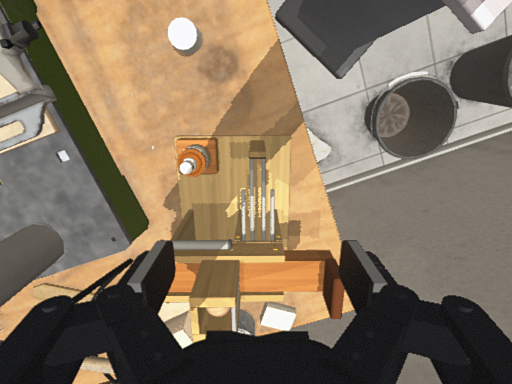

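```bash
cat >> h.py <<'E'
def toS(P,S=None,Y=None):
    S=S0 if S is None else S; a=np.radians(SY if Y is None else Y)
    d=P[...,:2]-S; return np.stack([d[...,0]*np.cos(a)+d[...,1]*np.sin(a),-d[...,0]*np.sin(a)+d[...,1]*np.cos(a),P[...,2]],-1)*1000
E
python3 - <<'E'
from h import *
w=np.load("w1.npz"); P=cloud(w["d"],w); Q=toS(P)
def reg(name,x0,x1,y0,y1,z0,z1):
    m=(Q[...,0]>x0)&(Q[...,0]<x1)&(Q[...,1]>y0)&(Q[...,1]<y1)&(Q[...,2]>z0)&(Q[...,2]<z1); q=Q[m]
    r=cv2.minAreaRect(q[:,:2].astype(np.float32)); v,u=np.nonzero(m)
    print(name,len(q),"med",np.median(q,0).round(1),"min",np.percentile(q,2,0).round(1),"max",np.percentile(q,98,0).round(1),"rect",np.round(r[0],1),np.round(r[1],1),round(r[2],1),"px",u.mean().round(),v.mean().round())
reg("nozzle",80,110,-80,-40,100,110)
reg("bottleblock",40,140,-110,-20,25,60)
reg("base",-80,140,-130,140,8,16)
reg("stop",-20,20,-90,-40,105,118)
reg("grip",-120,-60,20,120,195,212)
reg("mag",0,90,30,120,225,245)
reg("rails",-14,14,-50,20,70,120)
reg("cheek",-40,130,30,110,163,170)
reg("slide",-80,20,40,110,155,162)
m=(Q[...,2]>85)&(Q[...,2]<120)&(abs(Q[...,0])<20)&(Q[...,1]<30)
v,u=np.nonzero(m); print(len(u)); 
p=cv2.imread("pics/w1.png"); s=5
cv2.imwrite("pics/w1z.png",cv2.resize(p[130:250,170:320],None,fx=5,fy=5,interpolation=cv2.INTER_CUBIC))
E
```

```text
Traceback (most recent call last):
  File "h.py", line 6, in cloud
    f,cx,cy=K(c); v,u=np.mgrid[0:d.shape[0],0:d.shape[1]]
            ~^^^
  File "h.py", line 4, in K
    f=h/2/np.tan(np.radians(c["vfov"])/2); return f,c["cx"],c["cy"]
                            ~^^^^^^^^
KeyError: 'vfov is not a file in the archive'
```

```bash
cat >> h.py <<'E'
def snap(name,fn):
    c=bot.get_calibration(name); p,d=bot.camera(name); cv2.imwrite(f"pics/{fn}.png",p)
    np.savez(fn+".npz",d=d,**c); return p,d,c
def reg(Q,name,x0,x1,y0,y1,z0,z1):
    m=(Q[...,0]>x0)&(Q[...,0]<x1)&(Q[...,1]>y0)&(Q[...,1]<y1)&(Q[...,2]>z0)&(Q[...,2]<z1); q=Q[m]
    if len(q)<5: print(name,len(q)); return
    r=cv2.minAreaRect(q[:,:2].astype(np.float32)); v,u=np.nonzero(m)
    print(name,len(q),"med",np.median(q,0).round(1),"min",np.percentile(q,2,0).round(1),"max",np.percentile(q,98,0).round(1),"rect",np.round(r[0],1),np.round(r[1],1),round(r[2],1),"px",u.mean().round(),v.mean().round())
E
python3 - <<'E'
from h import *
w=dict(np.load("w1.npz")); c=bot.get_calibration("wrist"); w.update(vfov=c["vfov"],cx=c["cx"],cy=c["cy"])
np.savez("w1.npz",**w); P=cloud(w["d"],w); Q=toS(P)
reg(Q,"nozzle",80,110,-80,-40,100,110)
reg(Q,"bottleblock",40,140,-110,-20,25,60)
reg(Q,"base",-80,140,-130,140,8,16)
reg(Q,"stop",-20,20,-90,-40,105,118)
reg(Q,"grip",-120,-60,20,120,195,212)
reg(Q,"mag",0,90,30,120,225,245)
reg(Q,"rails",-14,14,-50,20,70,120)
reg(Q,"cheek",-40,130,30,110,163,170)
reg(Q,"slide",-80,20,40,110,155,162)
p=cv2.imread("pics/w1.png")
cv2.imwrite("pics/w1z.png",cv2.resize(p[130:250,170:320],None,fx=5,fy=5,interpolation=cv2.INTER_CUBIC))
E
```

```text
nozzle 131 med [ 91.2 -58.1 104.7] min [ 83.8 -64.9 100.8] max [ 98.5 -50.  106.5] rect [ 91.5 -57.2] [16.3 15.6] 68.3 px 186.0 167.0
bottleblock 719 med [ 75.1 -72.4  32.9] min [ 61.  -84.7  29.3] max [121.2 -31.1  56.4] rect [ 91.7 -57.8] [62.2 55. ] 0.3 px 201.0 151.0
base 8120 med [34.   2.5 10.8] min [-56.  -85.4   9. ] max [126.1  95.3  12.6] rect [35.9 13.4] [189.8 202.8] 0.6 px 238.0 188.0
stop 136 med [ -3.2 -76.7 110.3] min [-13.5 -81.1 107.2] max [  7.1 -71.4 112.5] rect [ -3.3 -76.3] [10.2 20.8] 89.8 px 257.0 154.0
grip 553 med [-92.3  69.  203.9] min [-100.5   43.1  196.1] max [-87.4  95.2 205.4] rect [-94.6  69.7] [14.6 55.1] 0.4 px 336.0 297.0
mag 1305 med [ 47.9  53.  234. ] min [ 19.3  43.  225.4] max [ 64.4  94.9 235.8] rect [41.9 71.4] [46.7 58.4] 0.2 px 210.0 310.0
rails 379 med [  2.2 -16.8  79.9] min [-13.9 -48.6  74.9] max [ 8.  18.3 84.2] rect [ -2.5 -14.5] [70.6 26.5] 85.5 px 257.0 191.0
cheek 1298 med [ 16.   45.  164.8] min [-35.7  37.9 163.3] max [110.4 105.7 168.2] rect [39.6 71.6] [154.4  69.5] 0.1 px 232.0 273.0
slide 2440 med [-31.2  71.8 159.4] min [-78.1  48.6 157.7] max [ 17.8  95.9 160.8] rect [-30.4  72.6] [101.6  47.8] 3.1 px 278.0 276.0
```

View pics/w1z.png

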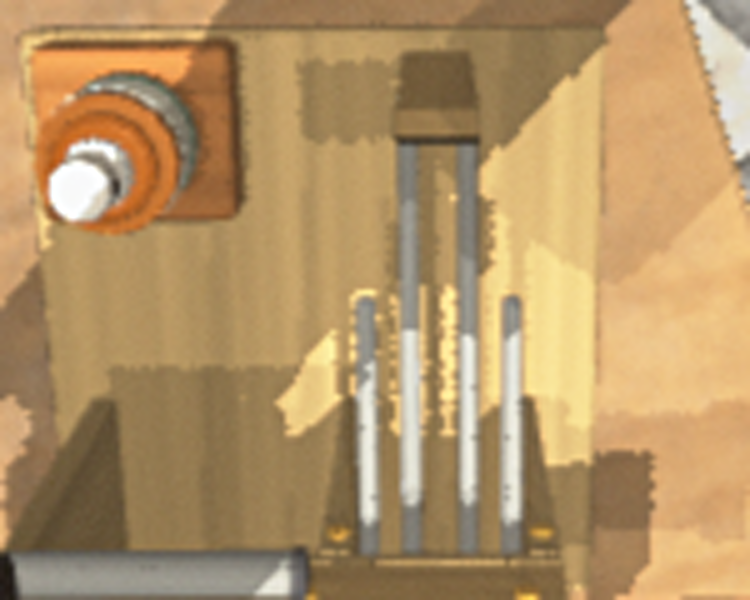

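```bash
sed -i 's/^S0=.*/S0=np.array([.5515,.0572]); SY=-49.9/' h.py
python3 - <<'E'
from h import *
plan(st(-92,69,173),130.1)
E
```

```text
pos [0.4987 0.013  0.3304] yaw 130.2 tilt [ 0.      0.0023 -1.    ] t 5.0 w 0.0857 F [2.5 1.3 0.5]
 turn total z units 0.0003 (0.1 deg)  shift units x 3.674 y 5.514 z 6.297
```

```bash
python3 -m inch '[[0.525,0.788,0.2,0,0,0,-1],[0.525,0.788,0.2,0,0,0,-1],[0.525,0.788,0.2,0,0,0,-1],[0.525,0.788,0.2,0,0,0,-1],[0.525,0.788,0.2,0,0,0,-1],[0.525,0.788,0.2,0,0,0,-1],[0.525,0.786,0.2,0,0,0,-1],[0,0,0,0,0,0,-1]]'
python3 - <<'E'
from h import *
plan(st(-92,69,173),130.1)
snap("wrist","w2")
E
```

```text
clock: 5.8
eef_pos: [0.5434, 0.1706, 0.2944]
tool_rot: [0.421, 0.907, -0.001, -0.001]
ft_force: [1.0, -0.4, -0.8]
grip_width: 0.0852
pos [0.5434 0.1706 0.2944] yaw 130.2 tilt [-2.6e-03 -1.0e-04 -1.0e+00] t 5.8 w 0.0852 F [ 1.  -0.4 -0.8]
 turn total z units 0.0004 (0.1 deg)  shift units x -0.001 y 0.086 z 4.856
```

View pics/w2.png

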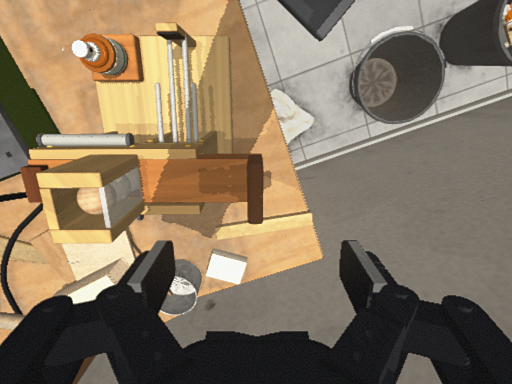

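```bash
python3 -m inch '[[0,0.05,0.8,0,0,0,-1],[0,0,0.8,0,0,0,-1],[0,0,0.8,0,0,0,-1],[0,0,0.8,0,0,0,-1],[0,0,0.8,0,0,0,-1],[0,0,0.8,0,0,0,-1],[0,0,0,0,0,0,-1],[0,0,0,0,0,0,-1]]'
python3 - <<'E'
from h import *
plan(st(-92,69,173),130.1)
w=snap("wrist","w3"); Q=toS(cloud(w[1],w[2])); reg(Q,"grip",-120,-60,20,120,195,212)
E
```

```text
clock: 6.65
eef_pos: [0.5443, 0.1685, 0.1768]
tool_rot: [0.423, 0.906, -0.0, -0.0]
ft_force: [-0.5, 0.5, 0.7]
grip_width: 0.0854
pos [0.5443 0.1685 0.1768] yaw 129.9 tilt [-4.e-04 -3.e-04 -1.e+00] t 6.7 w 0.0854 F [-0.5  0.5  0.7]
 turn total z units -0.0009 (-0.2 deg)  shift units x 0.088 y 0.112 z 0.150
grip 3110 med [-91.   64.2 204.1] min [-97.7  41.7 197.5] max [-84.4  94.4 205.4] rect [-91.   69.1] [14.  55.8] 0.2 px 258.0 270.0
```

View pics/w3.png

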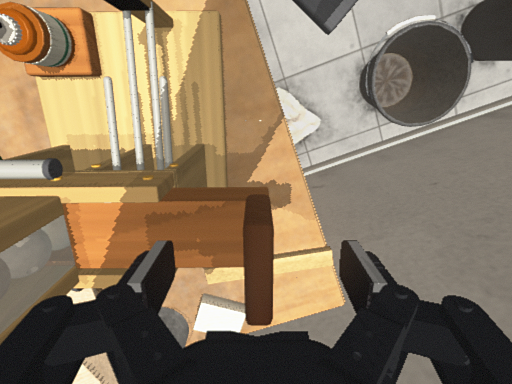

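```bash
python3 -m inch '[[0.05,0.05,0.1,0,0,0,1],[0,0,0,0,0,0,1],[0,0,0,0,0,0,1],[0,0,0,0,0,0,1],[0,0,0,0,0,0,1],[0,0,0,0,0,0,1],[0,0,0,0,0,0,1],[0,0,0,0,0,0,1]]'
python3 - <<'E'
from h import *
plan(st(-92,69,173),130.1)
E
```

```text
clock: 7.5
eef_pos: [0.5453, 0.1705, 0.1742]
tool_rot: [0.423, 0.906, -0.0, 0.001]
ft_force: [2.4, -4.2, 2.2]
grip_width: 0.013
pos [0.5453 0.1705 0.1742] yaw 130.0 tilt [ 0.0016 -0.001  -1.    ] t 7.5 w 0.0130 F [ 2.4 -4.2  2.2]
 turn total z units -0.0007 (-0.1 deg)  shift units x 0.053 y 0.029 z 0.048
```

```bash
python3 -m inch '[[0.3,0,0,0,0,0,1],[0.3,0,0,0,0,0,1],[0.3,0,0,0,0,0,1],[0.3,0,0,0,0,0,1],[0.3,0,0,0,0,0,1],[0.26,0,0,0,0,0,1],[0,0,0,0,0,0,1],[0,0,0,0,0,0,1]]'
python3 - <<'E'
from h import *
plan(st(-137,69,173),130.1)
E
```

```text
clock: 8.3
eef_pos: [0.5172, 0.2035, 0.1741]
tool_rot: [0.423, 0.906, -0.001, 0.002]
ft_force: [4.7, -7.5, 1.7]
grip_width: 0.013
pos [0.5172 0.2035 0.1741] yaw 130.0 tilt [ 0.0021 -0.0027 -1.    ] t 8.3 w 0.0130 F [ 4.7 -7.5  1.7]
 turn total z units -0.0008 (-0.1 deg)  shift units x 0.118 y 0.039 z 0.046
```

```bash
python3 -m inch '[[0.05,0,0,0,0,0,1],[0.05,0,0,0,0,0,1],[0,0,0,0,0,0,1],[0,0,0,0,0,0,1],[0,0,0,0,0,0,1],[0,0,0,0,0,0,1],[0,0,0,0,0,0,1],[0,0,0,0,0,0,1]]'
python3 - <<'E'
from h import *
plan(st(-137,69,173),130.1)
snap("wrist","w4"); snap("scene","s4")
p=cv2.imread("pics/s4.png"); cv2.imwrite("pics/s4z.png",cv2.resize(p[170:290,130:250],None,fx=5,fy=5,interpolation=cv2.INTER_CUBIC))
E
```

```text
clock: 9.1
eef_pos: [0.5162, 0.2047, 0.1742]
tool_rot: [0.423, 0.906, -0.001, 0.002]
ft_force: [6.1, -8.9, 2.0]
grip_width: 0.0129
pos [0.5162 0.2047 0.1742] yaw 129.9 tilt [ 0.003  -0.0037 -1.    ] t 9.1 w 0.0129 F [ 6.1 -8.9  2. ]
 turn total z units -0.0010 (-0.2 deg)  shift units x 0.057 y 0.040 z 0.047
```

View pics/w4.png

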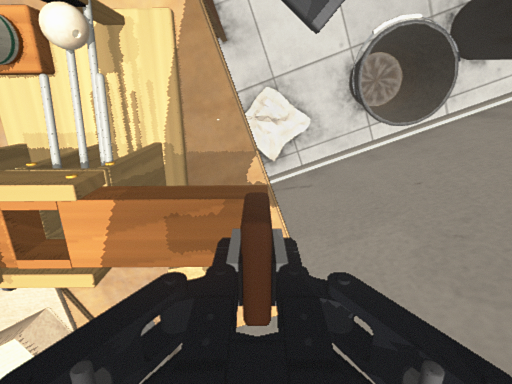

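View pics/s4z.png

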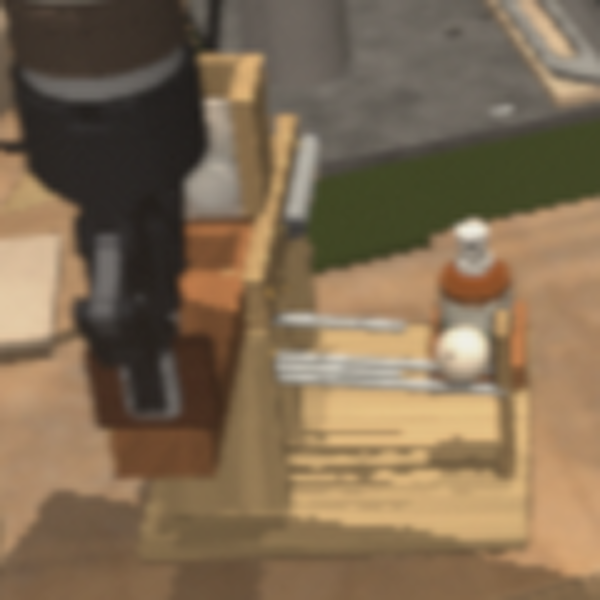

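```bash
python3 -m inch '[[-0.3,0,0,0,0,0,1],[-0.3,0,0,0,0,0,1],[-0.4,0,0,0,0,0,1],[-0.4,0,0,0,0,0,1],[-0.4,0,0,0,0,0,1],[-0.06,0,0,0,0,0,1],[0,0,0,0,0,0,1],[0,0,0,0,0,0,-1]]'
python3 -m inch '[[0,0,0,0,0,0,-1],[0,0,0,0,0,0,-1],[0,0,0,0,0,0,-1],[0,0,0,0,0,0,-1],[0,0,0,0,0,0,-1],[0,0,-0.8,0,0,0,-1],[0,0,-0.8,0,0,0,-1],[0,0,-0.8,0,0,0,-1]]'
python3 - <<'E'
from h import *
plan(st(95,-60,250),130.1)
w=snap("wrist","w5"); Q=toS(cloud(w[1],w[2])); reg(Q,"grip",-120,-60,20,120,195,212)
snap("scene","s5")
p=cv2.imread("pics/s5.png"); cv2.imwrite("pics/s5z.png",cv2.resize(p[170:290,130:250],None,fx=5,fy=5,interpolation=cv2.INTER_CUBIC))
E
```

```text
clock: 10.0
eef_pos: [0.5439, 0.1719, 0.1733]
tool_rot: [0.423, 0.906, 0.0, -0.001]
ft_force: [-0.2, 0.9, -0.6]
grip_width: 0.0264
clock: 10.8
eef_pos: [0.5444, 0.1711, 0.2343]
tool_rot: [0.423, 0.906, -0.0, -0.0]
ft_force: [0.7, -0.3, 0.0]
grip_width: 0.0855
pos [0.5444 0.1711 0.2343] yaw 130.0 tilt [-6.e-04  0.e+00 -1.e+00] t 10.8 w 0.0855 F [ 0.7 -0.3  0. ]
 turn total z units -0.0006 (-0.1 deg)  shift units x -7.469 y -5.119 z -0.626
grip 1682 med [-91.3  66.  204.1] min [-98.   41.8 199.1] max [-84.3  94.9 205.6] rect [-91.   69.3] [13.9 56.2] 0.4 px 255.0 219.0
```

View pics/w5.png

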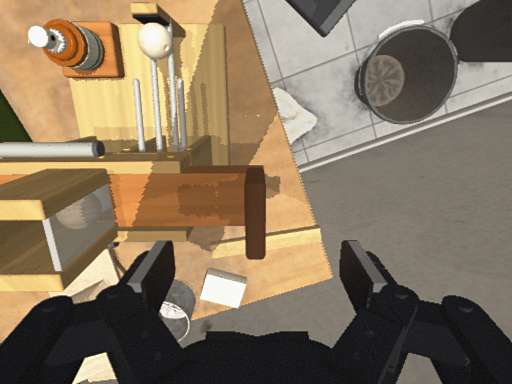

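```bash
python3 -m inch '[[0,0,-0.6,0,0,0,1],[0,-0.3,-0.6,0,0,0,1],[-0.9,-0.64,0,0,0,0,1],[-0.9,-0.64,0,0,0,0,1],[-0.9,-0.64,0,0,0,0,1],[-0.9,-0.64,0,0,0,0,1],[-0.9,-0.64,0,0,0,0,1],[-0.9,-0.64,0,0,0,0,1]]'
python3 -m inch '[[-0.9,-0.6,0,0,0,0,1],[-0.9,-0.38,0,0,0,0,1],[-0.27,0,0,0,0,0,1],[0,0,0.7,0,0,0,1],[0,0,0.7,0,0,0,1],[0,0,0.7,0,0,0,1],[0,0,0.7,0,0,0,1],[0,0,0,0,0,0,1]]'
python3 - <<'E'
from h import *
plan(st(95,-60,106),130.1)
w=snap("wrist","w6"); Q=toS(cloud(w[1],w[2])); reg(Q,"nozzle",80,110,-80,-40,102,110); reg(Q,"ball",-20,20,-80,-30,98,110)
E
```

```text
clock: 11.7
eef_pos: [0.5517, 0.0001, 0.2627]
tool_rot: [0.423, 0.906, -0.0, -0.001]
ft_force: [0.4, 0.1, 0.4]
grip_width: -0.0003
clock: 12.5
eef_pos: [0.5644, -0.0533, 0.1904]
tool_rot: [0.422, 0.906, -0.001, -0.003]
ft_force: [0.4, -0.3, -0.6]
grip_width: -0.0001
pos [ 0.5644 -0.0533  0.1904] yaw 130.0 tilt [-0.0066  0.0011 -1.    ] t 12.5 w -0.0001 F [ 0.4 -0.3 -0.6]
 turn total z units -0.0003 (-0.1 deg)  shift units x -0.086 y 0.051 z 3.374
nozzle 295 med [ 94.8 -60.2 104.9] min [ 87.2 -67.2 102.6] max [101.7 -52.5 106. ] rect [ 94.6 -59.7] [15.9 16.6] 38.1 px 253.0 195.0
ball 667 med [  1.7 -61.2 101.9] min [-10.3 -78.   98.2] max [ 11.  -48.1 108.8] rect [ -0.1 -63.2] [32.7 24. ] 87.0 px 363.0 192.0
```

View pics/w6.png

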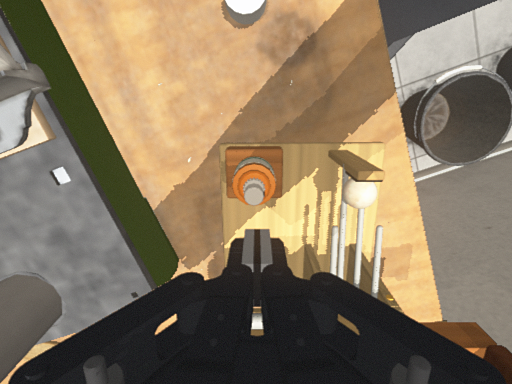

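```bash
python3 -m inch '[[-0.08,0.04,0.6,0,0,0,1],[0,0,0.6,0,0,0,1],[0,0,0.6,0,0,0,1],[0,0,0.6,0,0,0,1],[0,0,0.5,0,0,0,1],[0,0,0.2,0,0,0,1],[0,0,0,0,0,0,1],[0,0,0,0,0,0,1]]'
python3 - <<'E'
from h import *
plan(st(95,-60,100),130.1)
E
```

```text
clock: 13.35
eef_pos: [0.5692, -0.0551, 0.117]
tool_rot: [0.423, 0.906, 0.0, 0.001]
ft_force: [0.1, 0.2, 0.3]
grip_width: 0.0001
pos [ 0.5692 -0.0551  0.117 ] yaw 130.0 tilt [ 1.2e-03 -1.0e-04 -1.0e+00] t 13.3 w 0.0001 F [0.1 0.2 0.3]
 turn total z units -0.0005 (-0.1 deg)  shift units x 0.091 y -0.049 z 0.681
```

```bash
python3 -m inch '[[0.09,-0.05,0.2,0,0,0,1],[0,0,0.2,0,0,0,1],[0,0,0.08,0,0,0,1],[0,0,0.08,0,0,0,1],[0,0,0.04,0,0,0,1],[0,0,0,0,0,0,1],[0,0,0,0,0,0,1],[0,0,0,0,0,0,1]]'
python3 - <<'E'
from h import *
plan(st(95,-60,100),130.1)
E
```

```text
clock: 14.15
eef_pos: [0.5665, -0.0543, 0.1022]
tool_rot: [0.423, 0.906, 0.0, 0.001]
ft_force: [-2.8, 0.2, 6.3]
grip_width: 0.0
pos [ 0.5665 -0.0543  0.1022] yaw 130.0 tilt [ 1.e-03 -2.e-04 -1.e+00] t 14.2 w 0.0000 F [-2.8  0.2  6.3]
 turn total z units -0.0006 (-0.1 deg)  shift units x -0.002 y 0.013 z 0.087
```

```bash
python3 -m inch '[[0,0,0.05,0,0,0,1],[0,0,0.05,0,0,0,1],[0,0,0.03,0,0,0,1],[0,0,0,0,0,0,1],[0,0,0,0,0,0,1],[0,0,0,0,0,0,1],[0,0,0,0,0,0,1],[0,0,0,0,0,0,1]]'
```

```text
clock: 14.95
eef_pos: [0.5666, -0.0544, 0.0997]
tool_rot: [0.423, 0.906, 0.0, 0.001]
ft_force: [-2.7, -0.5, 9.5]
grip_width: -0.0002
```

```bash
python3 -m inch '[[0,0,0.04,0,0,0,1],[0,0,0.04,0,0,0,1],[0,0,0,0,0,0,1],[0,0,0,0,0,0,1],[0,0,0,0,0,0,1],[0,0,0,0,0,0,1],[0,0,0,0,0,0,1],[0,0,0,0,0,0,1]]'
```

```text
clock: 15.75
eef_pos: [0.5669, -0.0546, 0.0993]
tool_rot: [0.423, 0.906, 0.0, 0.002]
ft_force: [-5.1, -0.9, 17.9]
grip_width: 0.0001
```

```bash
python3 -m inch '[[0,0,-0.3,0,0,0,1],[0,0,-0.7,0,0,0,1],[0,0,-0.9,0,0,0,1],[0,0,-0.9,0,0,0,-1],[0,0,-0.9,0,0,0,-1],[0.5,0,-0.4,0,0,0,-1],[0.8,0.04,0,0,0,0,-1],[0.8,0.04,0,0,0,0,-1]]'
python3 -m inch '[[0.8,0,0,0,0,0,-1],[0.6,0,0,0,0,0,-1],[0.3,0,0,0,0,0,-1],[0,0,0,0,0,0,-1],[0,0,0,0,0,0,-1],[0,0,0,0,0,0,-1],[0,0,0,0,0,0,-1],[0,0,0,0,0,0,-1]]'
python3 - <<'E'
from h import *
plan(st(0,-58,78),130.1)
w=snap("wrist","w7"); Q=toS(cloud(w[1],w[2])); reg(Q,"ball",-20,20,-74,-30,80,110)
reg(Q,"nozzle",80,110,-80,-40,102,110)
reg(Q,"stop",-20,20,-90,-66,105,118)
# sphere fit
m=(abs(Q[...,0])<18)&(Q[...,1]>-72)&(Q[...,1]<-40)&(Q[...,2]>88)&(Q[...,2]<112); q=Q[m]
A=np.c_[2*q,np.ones(len(q))]; s=np.linalg.lstsq(A,(q**2).sum(1),rcond=None)[0]; print("sphere",s[:3],np.sqrt(s[3]+(s[:3]**2).sum()))
E
```

```text
clock: 16.55
eef_pos: [0.533, -0.0118, 0.1981]
tool_rot: [0.423, 0.906, 0.0, -0.0]
ft_force: [-0.0, 0.2, 1.0]
grip_width: 0.0724
clock: 17.35
eef_pos: [0.507, 0.0195, 0.1984]
tool_rot: [0.423, 0.906, -0.0, -0.0]
ft_force: [-0.3, 0.2, -0.4]
grip_width: 0.0856
pos [0.507  0.0195 0.1984] yaw 130.0 tilt [-1.e-04 -1.e-04 -1.e+00] t 17.4 w 0.0856 F [-0.3  0.2 -0.4]
 turn total z units -0.0008 (-0.1 deg)  shift units x 0.008 y 0.014 z 4.816
ball 753 med [ -0.8 -60.6 100.4] min [-13.4 -73.2  92. ] max [ 12.7 -46.8 107.4] rect [ -0.4 -52. ] [28.4 43.9] 0.0 px 257.0 187.0
nozzle 288 med [ 94.  -60.1 104.7] min [ 86.8 -67.2 102.6] max [101.3 -52.6 106.2] rect [ 94.7 -59.5] [16.8 16.1] 9.7 px 148.0 189.0
stop 320 med [ -0.8 -79.  110.5] min [-10.8 -83.  105.5] max [ 10.  -73.1 112.2] rect [ -0.4 -78.2] [10.4 21.1] 89.5 px 257.0 169.0
sphere [ -0.31758873 -58.0276983   89.51002566] 14.545495406446207
```

View pics/w7.png

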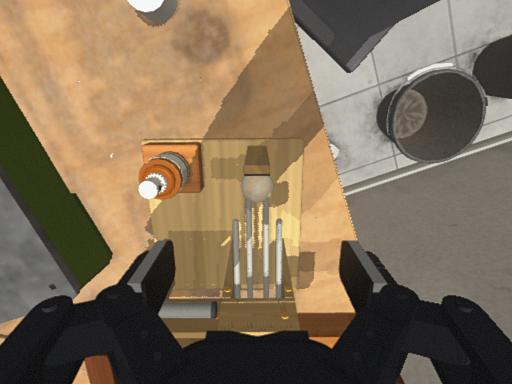

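```bash
python3 -m inch '[[0,0,0.6,0,0,0,-0.3],[0,0,0.7,0,0,0,-0.3],[0,0,0.7,0,0,0,-0.3],[0,0,0.7,0,0,0,-0.3],[0,0,0.7,0,0,0,-0.3],[0,0,0.7,0,0,0,-0.3],[0,0,0.7,0,0,0,-0.3],[0,0,0,0,0,0,-0.3]]'
python3 -m inch '[[0,0,0,0,0,0,-0.3],[0,0,0,0,0,0,1],[0,0,0,0,0,0,1],[0,0,0,0,0,0,1],[0,0,0,0,0,0,1],[0,0,0,0,0,0,1],[0,0,0,0,0,0,1],[0,0,0,0,0,0,1]]'
python3 - <<'E'
from h import *
plan(st(0,-58,78),130.1)
snap("wrist","w8")
E
```

```text
clock: 18.2
eef_pos: [0.5047, 0.0197, 0.0762]
tool_rot: [0.423, 0.906, -0.001, -0.002]
ft_force: [-0.5, 0.3, -0.3]
grip_width: 0.0554
clock: 19.0
eef_pos: [0.5078, 0.0199, 0.0798]
tool_rot: [0.423, 0.906, 0.001, 0.001]
ft_force: [-0.1, -0.5, 5.6]
grip_width: 0.0267
pos [0.5078 0.0199 0.0798] yaw 130.0 tilt [ 0.0028  0.     -1.    ] t 19.0 w 0.0267 F [-0.1 -0.5  5.6]
 turn total z units -0.0005 (-0.1 deg)  shift units x 0.014 y -0.022 z 0.074
```

View pics/w8.png

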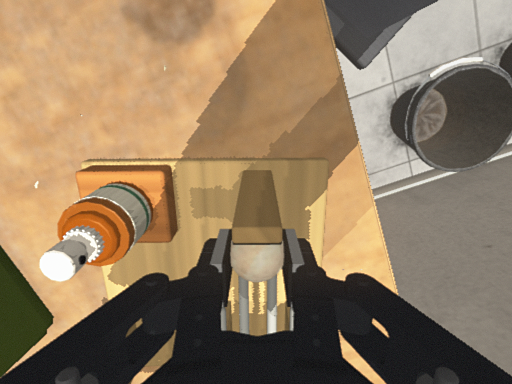

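```bash
python3 -m inch '[[0,0,-0.1,0,0,0,1],[0,0,-0.1,0,0,0,1],[0,0,-0.2,0,0,0,1],[0,0,-0.2,0,0,0,1],[0,0,-0.2,0,0,0,1],[0,0,0,0,0,0,1],[0,0,0,0,0,0,1],[0,0,0,0,0,0,1]]'
python3 - <<'E'
from h import *
plan(st(0,-58,78),130.1)
w=snap("wrist","w9"); Q=toS(cloud(w[1],w[2]))
reg(Q,"ball",-18,18,-80,-30,100,140)
snap("scene","s9");
p=cv2.imread("pics/s9.png"); cv2.imwrite("pics/s9z.png",cv2.resize(p[170:290,150:270],None,fx=5,fy=5,interpolation=cv2.INTER_CUBIC))
E
```

```text
clock: 19.85
eef_pos: [0.5073, 0.0198, 0.0991]
tool_rot: [0.423, 0.906, 0.0, 0.001]
ft_force: [2.8, 1.0, 1.8]
grip_width: 0.0269
pos [0.5073 0.0198 0.0991] yaw 130.0 tilt [ 0.0016 -0.     -1.    ] t 19.9 w 0.0269 F [2.8 1.  1.8]
 turn total z units -0.0006 (-0.1 deg)  shift units x 0.005 y -0.006 z 0.845
ball 4650 med [ -0.2 -65.9 119.4] min [-16.9 -78.9 106.3] max [ 16.8 -48.7 137.1] rect [  0.1 -63.2] [33.6 36. ] 89.0 px 256.0 254.0
```

View pics/w9.png

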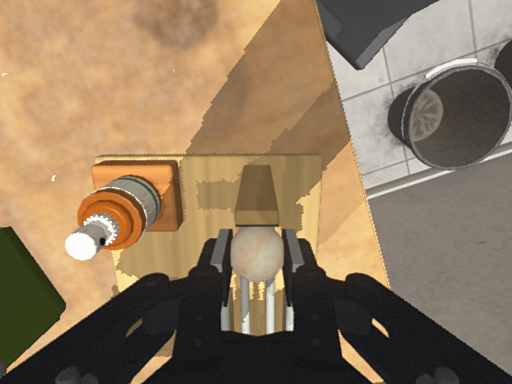

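View pics/s9z.png

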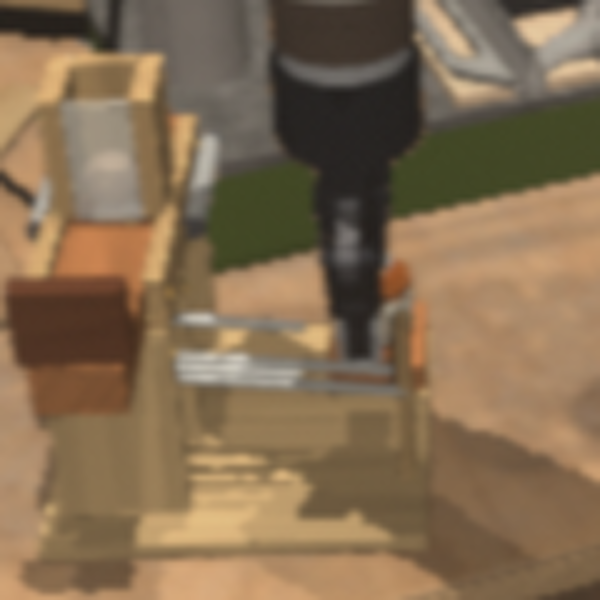

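```bash
cat >> h.py <<'E'
def ballfit(fn,u0,u1,v0,v1):
    w=np.load(fn+".npz"); c={k:w[k] for k in w}; c["vfov"]=float(c["vfov"]); P=cloud(c["d"],c)[v0:v1,u0:u1].reshape(-1,3)*1000
    from scipy.optimize import least_squares
    P=P[P[:,2]>0]
    f=lambda s:np.linalg.norm(P-s,axis=1)-15
    r=least_squares(f,np.median(P,0)-[0,0,12],loss="soft_l1"); print("ball world mm",r.x.round(1),"resid",np.median(abs(f(r.x))).round(2)); return r.x
E
python3 - <<'E'
from h import *
b=ballfit("w9",238,276,232,278); p,R,o=pose(); print("in tool",R.inv().apply(b/1000-p)*1000)
E
```

```text
ball world mm [506.8  20.2 108. ] resid 0.33
in tool [ 0.56628775 -0.16033311 -9.06571595]
```

```bash
python3 -m inch '[[0,0,-0.8,0,0,0,1],[0,0,-0.8,0,0,0,1],[0,0,-0.9,0,0,0.047,1],[0,0,-0.9,0,0,0.047,1],[0,0,-0.9,0,0,0.047,1],[0,0,-0.9,0,0,0.047,1],[0,0,-0.8,0,0,0.047,1],[0,0,0,0,0,0.047,1]]'
python3 -m inch '[[0,0,0,0,0,0.047,1],[0,0,0,0,0,0.047,1],[0,0,0,0,0,0.047,1],[0,0,0,0,0,0.047,1],[0,0,0,0,0,0.047,1],[0,0,0,0,0,0.047,1],[0,0,0,0,0,0,1],[0,0,0,0,0,0,1]]'
python3 - <<'E'
from h import *
plan([.42,-.34,.25],27.7)
E
```

```text
clock: 20.75
eef_pos: [0.5069, 0.0193, 0.2507]
tool_rot: [0.772, 0.635, 0.0, 0.001]
ft_force: [0.1, -1.0, -0.6]
grip_width: 0.0268
clock: 21.55
eef_pos: [0.5058, 0.0196, 0.2478]
tool_rot: [0.969, 0.247, -0.001, -0.0]
ft_force: [0.5, -0.5, 0.6]
grip_width: 0.0272
pos [0.5058 0.0196 0.2478] yaw 28.6 tilt [-2.5e-03 -6.0e-04 -1.0e+00] t 21.6 w 0.0272 F [ 0.5 -0.5  0.6]
 turn total z units 0.0052 (0.9 deg)  shift units x -9.724 y 11.139 z -0.089
```

```bash
python3 -m inch '[[-0.69,0.79,0,0,0,0.005,1],[-0.69,0.79,0,0,0,0,1],[-0.69,0.79,0,0,0,0,1],[-0.69,0.79,0,0,0,0,1],[-0.69,0.79,0,0,0,0,1],[-0.69,0.79,0,0,0,0,1],[-0.69,0.79,0,0,0,0,1],[-0.69,0.79,0,0,0,0,1]]'
python3 -m inch '[[-0.69,0.79,0,0,0,0,1],[-0.69,0.79,0,0,0,0,1],[-0.69,0.79,0,0,0,0,1],[-0.69,0.79,0,0,0,0,1],[-0.69,0.79,0,0,0,0,1],[-0.69,0.6,0,0,0,0,1],[0,0,0,0,0,0,1],[0,0,0,0,0,0,1]]'
python3 - <<'E'
from h import *
p,d,c=snap("wrist","w10"); P=cloud(d,c)*1000
reg(P,"board",350,500,-450,-250,18,25); print(pose()[0],yaw(pose()[1]))
E
```

```text
clock: 22.35
eef_pos: [0.457, -0.1851, 0.2483]
tool_rot: [0.971, 0.24, -0.001, -0.0]
ft_force: [1.1, -0.3, -0.2]
grip_width: 0.0266
clock: 23.15
eef_pos: [0.4183, -0.3329, 0.2481]
tool_rot: [0.971, 0.238, -0.0, -0.001]
ft_force: [-0.0, 0.0, -0.4]
grip_width: 0.0268
board 5004 med [ 418.6 -331.7   20.9] min [ 368.8 -407.4   19.3] max [ 471.7 -265.3   22.5] rect [ 421.1 -337.7] [ 62.1 155.6] 27.8 px 257.0 158.0
[ 0.41860425 -0.33239697  0.24821218] 27.63892689728918
```

View pics/w10.png

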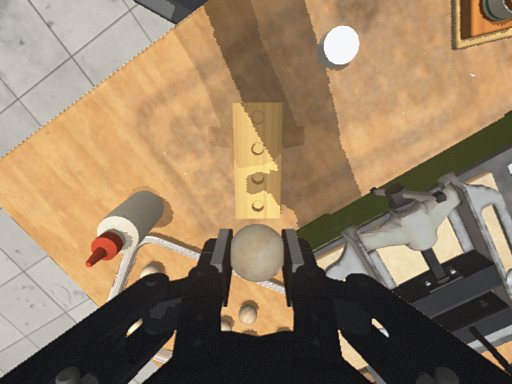

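Run:
```python
from h import *
w=np.load("w10.npz"); c={k:w[k] for k in w}
p=cv2.imread("pics/w10.png"); cv2.imwrite("pics/w10z.png",cv2.resize(p[90:225,215:300],None,fx=4.4,fy=4.4,interpolation=cv2.INTER_CUBIC))
for u,v in [(258,117),(257,149),(257,179),(257,207)]: print(ray(u,v,c,.022)*1000)
a=np.radians(27.75-90); 
for k in (-60,-20,20,60):
    X=np.array([.4211+k/1000*np.cos(a),-.3377+k/1000*np.sin(a),.022]); print(k,X,proj(X,c))
b=ballfit("w10",240,276,233,275); q,R,o=pose(); print("in tool",R.inv().apply(b/1000-q)*1000)
```

```text
[ 394.35995901 -284.25756784   22.        ]
[ 411.99655725 -320.6012984    22.        ]
[ 430.78197515 -356.43600155   22.        ]
[ 449.48038088 -392.10472195   22.        ]
-60 [ 0.39316313 -0.28460074  0.022     ] [257.02750797 116.79379233]
-20 [ 0.41178771 -0.32000025  0.022     ] [257.07258726 148.51758835]
20 [ 0.43041229 -0.35539975  0.022     ] [257.11479074 178.21758464]
60 [ 0.44903687 -0.39079926  0.022     ] [257.15438511 206.08145545]
ball world mm [ 417.8 -332.1  257. ] resid 0.34
in tool [-0.57693234 -0.59617398 -8.77226273]
```

View pics/w10z.png

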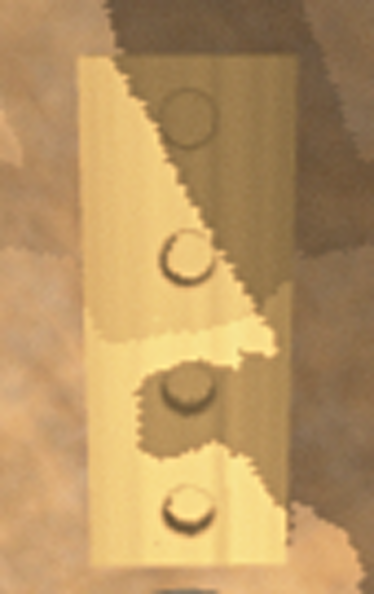

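Run:
```python
from h import *
plan([.4493,-.3913,.027],27.75)
```

```text
pos [ 0.4186 -0.3324  0.2482] yaw 27.6 tilt [-8.e-04  1.e-03 -1.e+00] t 23.2 w 0.0265 F [-0.6 -0.3 -0.4]
 turn total z units -0.0006 (-0.1 deg)  shift units x -0.010 y 2.657 z 8.848
```

```bash
python3 -m inch '[[0,0.66,0,0,0,0,1],[0,0.66,0,0,0,0,1],[0,0.67,0,0,0,0,1],[0,0.67,0.5,0,0,0,1],[0,0,0.9,0,0,0,1],[0,0,0.9,0,0,0,1],[0,0,0.9,0,0,0,1],[0,0,0.9,0,0,0,1]]'
python3 -m inch '[[0,0,0.9,0,0,0,1],[0,0,0.9,0,0,0,1],[0,0,0.9,0,0,0,1],[0,0,0.7,0,0,0,1],[0,0,0.5,0,0,0,1],[0,0,0,0,0,0,1],[0,0,0,0,0,0,1],[0,0,0,0,0,0,1]]'
python3 - <<'E'
from h import *
plan([.4493,-.3913,.027],27.75)
E
```

```text
clock: 24.0
eef_pos: [0.4502, -0.3905, 0.1452]
tool_rot: [0.971, 0.24, -0.0, -0.0]
ft_force: [-0.2, -0.7, -0.6]
grip_width: 0.0268
clock: 24.8
eef_pos: [0.4506, -0.3923, 0.0499]
tool_rot: [0.971, 0.239, 0.001, 0.001]
ft_force: [-0.1, -0.3, 0.8]
grip_width: 0.0268
pos [ 0.4506 -0.3923  0.0499] yaw 27.6 tilt [ 0.0018 -0.0015 -1.    ] t 24.8 w 0.0268 F [-0.1 -0.3  0.8]
 turn total z units -0.0008 (-0.1 deg)  shift units x -0.026 y -0.059 z 0.914
```

```bash
python3 -m inch '[[-0.02,-0.05,0.4,0,0,0,1],[0,0,0.3,0,0,0,1],[0,0,0.15,0,0,0,1],[0,0,0,0,0,0,1],[0,0,0,0,0,0,1],[0,0,0,0,0,0,1],[0,0,0,0,0,0,1],[0,0,0,0,0,0,1]]'
python3 - <<'E'
from h import *
plan([.4493,-.3913,.026],27.75)
snap("wrist","w11")
E
```

```text
clock: 25.6
eef_pos: [0.4488, -0.3911, 0.0276]
tool_rot: [0.971, 0.238, 0.0, 0.0]
ft_force: [-0.2, 0.1, -0.1]
grip_width: 0.027
pos [ 0.4488 -0.3911  0.0276] yaw 27.6 tilt [ 4.e-04 -3.e-04 -1.e+00] t 25.6 w 0.0270 F [-0.2  0.1 -0.1]
 turn total z units -0.0010 (-0.2 deg)  shift units x 0.015 y 0.017 z 0.063
```

View pics/w11.png

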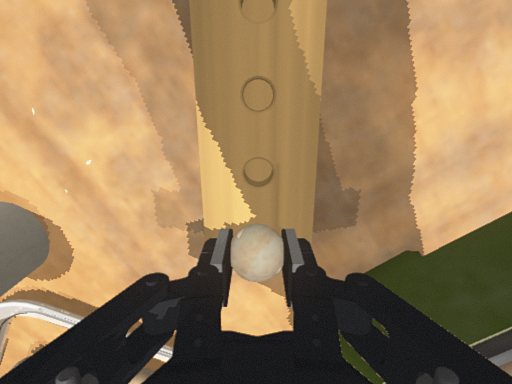

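```bash
python3 - <<'E'
from h import *
w=np.load("w11.npz"); c={k:w[k] for k in w}
for u,v in [(258,94),(258,170)]: print(ray(u,v,c,.022)*1000)
E
python3 -m inch '[[0.01,0,0.06,0,0,0,1],[0,0,0.03,0,0,0,1],[0,0,0,0,0,0,1],[0,0,0,0,0,0,1],[0,0,0,0,0,0,0.1],[0,0,0,0,0,0,0],[0,0,0,0,0,0,0],[0,0,0,0,0,0,0]]'
python3 -m inch '[[0,0,-0.3,0,0,0,-0.2],[0,0,-0.6,0,0,0,-0.3],[0,0,-0.9,0,0,0,-0.3],[0,0,-0.9,0,0,0,-1],[0,0,-0.9,0,0,0,-1],[0,0,-0.9,0,0,0,-1],[0,0,-0.9,0,0,0,-1],[0,0,-0.9,0,0,0,-1]]'
python3 - <<'E'
from h import *
plan([.4493,-.3913,.026],27.75)
snap("wrist","w12")
E
```

```text
[ 412.27828512 -319.9387707    22.        ]
[ 430.11317409 -353.89310332   22.        ]
clock: 26.45
eef_pos: [0.4488, -0.3908, 0.025]
tool_rot: [0.971, 0.238, -0.0, -0.0]
ft_force: [0.2, -0.3, 1.0]
grip_width: 0.0428
clock: 27.25
eef_pos: [0.4488, -0.3908, 0.1842]
tool_rot: [0.971, 0.238, 0.0, 0.0]
ft_force: [0.3, -0.5, 0.2]
grip_width: 0.0854
pos [ 0.4488 -0.3908  0.1842] yaw 27.6 tilt [ 5.e-04 -5.e-04 -1.e+00] t 27.2 w 0.0854 F [ 0.3 -0.5  0.2]
 turn total z units -0.0010 (-0.2 deg)  shift units x 0.008 y 0.027 z 6.329
```

View pics/w12.png

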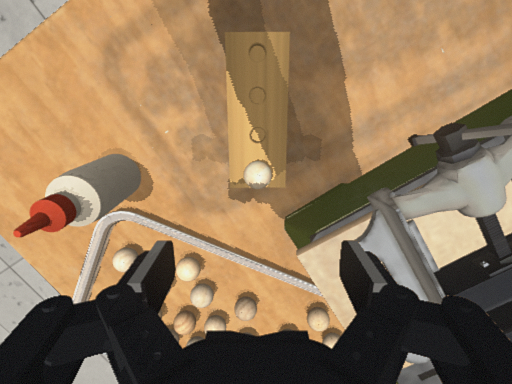

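```bash
python3 - <<'E'
from h import *
ballfit("w12",248,268,163,184)
plan(st(-91.5,69.5,264),130.1)
E
python3 -m inch '[[0,0,-0.8,0,0,-0.047,-1],[0,0,-0.8,0,0,-0.047,-1],[0,0,-0.8,0,0,-0.047,-1],[0,0,-0.8,0,0,-0.047,-1],[0,0,0,0,0,-0.047,-1],[0,0,0,0,0,-0.047,-1],[0,0,0,0,0,-0.047,-1],[0,0,0,0,0,-0.047,-1]]'
python3 -m inch '[[0,0,0,0,0,-0.047,-1],[0,0,0,0,0,-0.047,-1],[0,0,0,0,0,-0.047,-1],[0,0,0,0,0,-0.047,-1],[0,0,0,0,0,-0.006,-1],[0,0,0,0,0,0,-1],[0,0,0,0,0,0,-1],[0,0,0,0,0,0,-1]]'
python3 - <<'E'
from h import *
plan(st(-91.5,69.5,264),130.1)
E
```

```text
ball world mm [ 449.3 -391.1   33.4] resid 0.36
pos [ 0.4505 -0.3922  0.1887] yaw 27.6 tilt [ 0.0059 -0.0051 -1.    ] t 27.3 w 0.0854 F [ 0.7 -0.8  3.8]
 turn total z units -0.5696 (-102.5 deg)  shift units x 14.808 y 17.451 z -3.013
clock: 28.1
eef_pos: [0.4488, -0.3908, 0.263]
tool_rot: [0.672, 0.741, 0.0, 0.0]
ft_force: [-0.4, -0.5, -0.2]
grip_width: 0.0855
clock: 28.9
eef_pos: [0.4488, -0.3908, 0.2626]
tool_rot: [0.422, 0.907, -0.0, -0.0]
ft_force: [0.1, 0.3, -0.4]
grip_width: 0.0859
pos [ 0.4488 -0.3908  0.2626] yaw 130.1 tilt [-0. -0. -1.] t 28.9 w 0.0859 F [ 0.1  0.3 -0.4]
 turn total z units 0.0001 (0.0 deg)  shift units x 14.722 y 17.464 z -0.056
```

```bash
python3 -m inch '[[0.736,0.873,0,0,0,0,-1],[0.736,0.873,0,0,0,0,-1],[0.736,0.873,0,0,0,0,-1],[0.736,0.873,0,0,0,0,-1],[0.736,0.873,0,0,0,0,-1],[0.736,0.873,0,0,0,0,-1],[0.736,0.873,0,0,0,0,-1],[0.736,0.873,0,0,0,0,-1]]'
python3 -m inch '[[0.736,0.873,0,0,0,0,-1],[0.736,0.873,0,0,0,0,-1],[0.736,0.873,0,0,0,0,-1],[0.736,0.873,0,0,0,0,-1],[0.736,0.873,0,0,0,0,-1],[0.736,0.873,0,0,0,0,-1],[0.736,0.873,0,0,0,0,-1],[0.736,0.873,0,0,0,0,-1]]'
python3 -m inch '[[0.736,0.873,0,0,0,0,-1],[0.736,0.873,0,0,0,0,-1],[0.736,0.873,0,0,0,0,-1],[0.736,0.873,0,0,0,0,-1],[0,0,0.4,0,0,0,-1],[0,0,0.8,0,0,0,-1],[0,0,0.8,0,0,0,-1],[0,0,0,0,0,0,-1]]'
python3 - <<'E'
from h import *
plan(st(-91.5,69.5,173.5),130.1)
w=snap("wrist","w13"); Q=toS(cloud(w[1],w[2])); reg(Q,"grip",-120,-60,20,120,195,212)
E
```

```text
clock: 29.7
eef_pos: [0.4874, -0.1646, 0.2627]
tool_rot: [0.422, 0.907, 0.0, 0.0]
ft_force: [0.6, -0.1, 0.3]
grip_width: 0.0856
clock: 30.5
eef_pos: [0.5258, 0.0606, 0.2627]
tool_rot: [0.422, 0.907, 0.0, 0.0]
ft_force: [-0.5, -0.4, 0.0]
grip_width: 0.0852
clock: 31.3
eef_pos: [0.5428, 0.1707, 0.2092]
tool_rot: [0.422, 0.907, -0.002, -0.002]
ft_force: [-0.4, 0.1, 0.5]
grip_width: 0.0852
pos [0.5428 0.1707 0.2092] yaw 130.1 tilt [-0.0064 -0.0023 -1.    ] t 31.3 w 0.0852 F [-0.4  0.1  0.5]
 turn total z units 0.0001 (0.0 deg)  shift units x -0.039 y 0.122 z 1.428
grip 2141 med [-91.1  65.1 204.1] min [-97.8  41.7 197.8] max [-84.4  94.7 205.5] rect [-91.1  69.4] [14.  56.2] 0.4 px 253.0 238.0
```

View pics/w13.png

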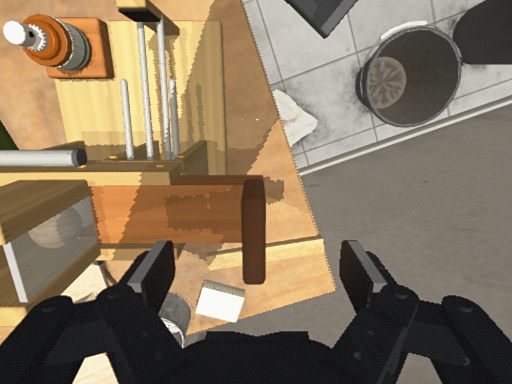

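```bash
python3 -m inch '[[0,0,0.6,0,0,0,-1],[0,0,0.6,0,0,0,-1],[0,0,0.35,0,0,0,-1],[0,0,0,0,0,0,-1],[0,0,0,0,0,0,1],[0,0,0,0,0,0,1],[0,0,0,0,0,0,1],[0,0,0,0,0,0,1]]'
python3 -m inch '[[0,0,0,0,0,0,1],[0,0,0,0,0,0,1],[0,0,0,0,0,0,1],[0.2,0,0,0,0,0,1],[0.3,0,0,0,0,0,1],[0.3,0,0,0,0,0,1],[0.3,0,0,0,0,0,1],[0.3,0,0,0,0,0,1]]'
python3 -m inch '[[0.3,0,0,0,0,0,1],[0.2,0,0,0,0,0,1],[0,0,0,0,0,0,1],[0,0,0,0,0,0,1],[0,0,0,0,0,0,1],[0,0,0,0,0,0,1],[0,0,0,0,0,0,1],[0,0,0,0,0,0,1]]'
python3 - <<'E'
from h import *
plan(st(-137,69.5,173.5),130.1)
snap("wrist","w14")
E
```

```text
clock: 32.15
eef_pos: [0.5452, 0.1721, 0.1744]
tool_rot: [0.421, 0.907, 0.0, 0.0]
ft_force: [0.7, -0.7, -0.7]
grip_width: 0.0285
clock: 32.95
eef_pos: [0.5236, 0.1973, 0.1743]
tool_rot: [0.422, 0.907, -0.001, 0.002]
ft_force: [4.9, -7.5, 2.3]
grip_width: 0.0131
clock: 33.75
eef_pos: [0.5168, 0.2052, 0.1744]
tool_rot: [0.422, 0.906, -0.001, 0.003]
ft_force: [7.4, -10.2, 0.8]
grip_width: 0.0133
pos [0.5168 0.2052 0.1744] yaw 130.0 tilt [ 0.0051 -0.0052 -1.    ] t 33.8 w 0.0133 F [  7.4 -10.2   0.8]
 turn total z units -0.0003 (-0.1 deg)  shift units x 0.057 y 0.027 z 0.034
```

View pics/w14.png

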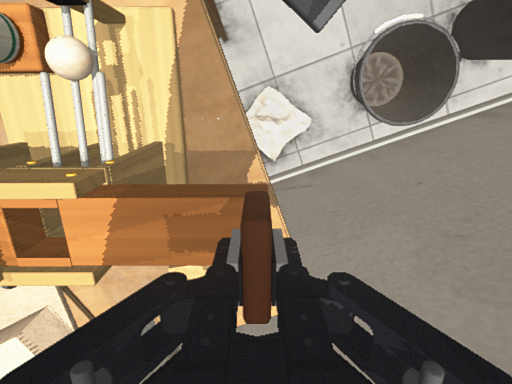

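```bash
python3 -m inch '[[-0.3,0,0,0,0,0,1],[-0.3,0,0,0,0,0,1],[-0.4,0,0,0,0,0,1],[-0.4,0,0,0,0,0,1],[-0.4,0,0,0,0,0,1],[-0.06,0,0,0,0,0,1],[0,0,0,0,0,0,1],[0,0,0,0,0,0,-1]]'
python3 -m inch '[[0,0,0,0,0,0,-1],[0,0,0,0,0,0,-1],[0,0,0,0,0,0,-1],[0,0,0,0,0,0,-1],[0,0,-0.8,0,0,0,-1],[0,0,-0.8,0,0,0,-1],[0,0,-0.9,0,0,0,-1],[0,0,-0.9,0,0,0,-1]]'
python3 - <<'E'
from h import *
w=snap("wrist","w15"); Q=toS(cloud(w[1],w[2])); reg(Q,"grip",-120,-60,20,120,195,212)
plan(st(95,-60,264),130.1)
E
```

```text
clock: 34.6
eef_pos: [0.544, 0.1731, 0.1736]
tool_rot: [0.421, 0.907, 0.0, -0.001]
ft_force: [-0.2, 0.6, -0.0]
grip_width: 0.0261
clock: 35.4
eef_pos: [0.544, 0.1729, 0.2595]
tool_rot: [0.421, 0.907, -0.0, -0.0]
ft_force: [-0.4, -0.4, -1.3]
grip_width: 0.0852
grip 1330 med [-91.3  66.  204.1] min [-97.9  41.8 199.7] max [-84.4  94.8 205.6] rect [-91.1  69.1] [14.  55.4] 0.4 px 253.0 204.0
pos [0.5457 0.1734 0.2639] yaw 130.2 tilt [ 0.0062  0.0023 -1.    ] t 35.5 w 0.0852 F [0.8 0.8 3.2]
 turn total z units 0.0005 (0.1 deg)  shift units x -7.505 y -5.216 z -0.003
```

View pics/w15.png

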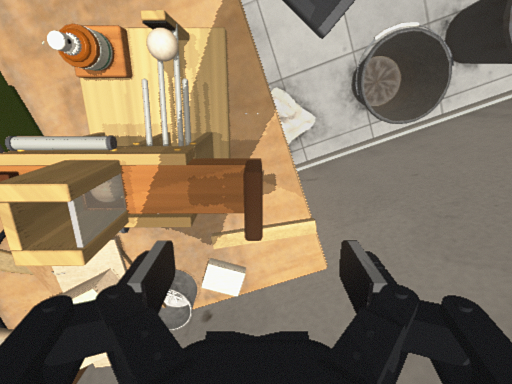

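```bash
python3 -m inch '[[-0.83,-0.58,0,0,0,0,1],[-0.83,-0.58,0,0,0,0,1],[-0.83,-0.58,0,0,0,0,1],[-0.83,-0.58,0,0,0,0,1],[-0.83,-0.58,0,0,0,0,1],[-0.83,-0.58,0,0,0,0,1],[-0.83,-0.58,0,0,0,0,1],[-0.83,-0.58,0,0,0,0,1]]'
python3 -m inch '[[-0.83,-0.56,0,0,0,0,1],[0,0,0.8,0,0,0,1],[0,0,0.9,0,0,0,1],[0,0,0.9,0,0,0,1],[0,0,0.9,0,0,0,1],[0,0,0.9,0,0,0,1],[0,0,0.8,0,0,0,1],[0,0,0.4,0,0,0,1]]'
python3 -m inch '[[0,0,0,0,0,0,1],[0,0,0,0,0,0,1],[0,0,0,0,0,0,1],[0,0,0,0,0,0,1],[0,0,0,0,0,0,1],[0,0,0,0,0,0,1],[0,0,0,0,0,0,1],[0,0,0,0,0,0,1]]'
python3 - <<'E'
from h import *
plan(st(95,-60,100),130.1)
w=snap("wrist","w16")
E
```

```text
clock: 36.25
eef_pos: [0.5627, -0.0298, 0.2586]
tool_rot: [0.421, 0.907, 0.0, -0.0]
ft_force: [-0.0, -0.4, 0.4]
grip_width: -0.0001
clock: 37.05
eef_pos: [0.564, -0.0535, 0.1166]
tool_rot: [0.421, 0.907, -0.0, -0.002]
ft_force: [-0.9, -0.8, -0.4]
grip_width: -0.0001
clock: 37.85
eef_pos: [0.5655, -0.0539, 0.1189]
tool_rot: [0.421, 0.907, 0.0, 0.0]
ft_force: [-0.9, 1.2, 0.4]
grip_width: 0.0003
pos [ 0.5655 -0.0539  0.1189] yaw 130.2 tilt [ 1.e-04 -0.e+00 -1.e+00] t 37.9 w 0.0003 F [-0.9  1.2  0.4]
 turn total z units 0.0004 (0.1 deg)  shift units x -0.042 y 0.034 z 0.755
```

View pics/w16.png

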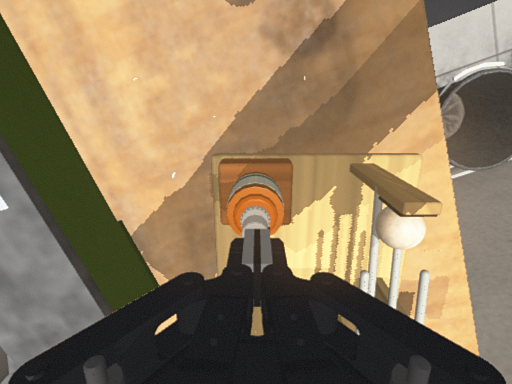

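```bash
python3 -m inch '[[-0.04,0.03,0.3,0,0,0,1],[0,0,0.2,0,0,0,1],[0,0,0.1,0,0,0,1],[0,0,0.1,0,0,0,1],[0,0,0.1,0,0,0,1],[0,0,0.08,0,0,0,1],[0,0,0,0,0,0,1],[0,0,0,0,0,0,1]]'
python3 -m inch '[[0,0,0,0,0,0,1],[0,0,0,0,0,0,1],[0,0,0,0,0,0,1],[0,0,0,0,0,0,1],[0,0,0,0,0,0,1],[0,0,0,0,0,0,1],[0,0,0,0,0,0,1],[0,0,0,0,0,0,1]]'
```

```text
clock: 38.7
eef_pos: [0.5672, -0.0546, 0.0995]
tool_rot: [0.421, 0.907, 0.0, 0.001]
ft_force: [-3.7, -0.4, 14.4]
grip_width: 0.0001
clock: 39.5
eef_pos: [0.5671, -0.0546, 0.0994]
tool_rot: [0.421, 0.907, 0.0, 0.001]
ft_force: [-3.5, -1.0, 14.5]
grip_width: 0.0002
```

Fully down (14 N, hard stop). Now lift and go over to the ball.

```bash
python3 -m inch '[[0,0,-0.3,0,0,0,1],[0,0,-0.7,0,0,0,1],[0,0,-0.9,0,0,0,1],[0,0,-0.9,0,0,0,-1],[0,0,-0.9,0,0,0,-1],[0.5,0,-0.4,0,0,0,-1],[0.8,0.04,0,0,0,0,-1],[0.8,0.04,0,0,0,0,-1]]'
python3 -m inch '[[0.8,0,0,0,0,0,-1],[0.6,0,0,0,0,0,-1],[0.3,0,0,0,0,0,-1],[0,0,0,0,0,0,-0.3],[0,0,0,0,0,0,-0.3],[0,0,0,0,0,0,-0.3],[0,0,0,0,0,0,-0.3],[0,0,0,0,0,0,-0.3]]'
python3 - <<'E'
from h import *
plan(st(-0.3,-58,79),130.1)
w=snap("wrist","w17"); Q=toS(cloud(w[1],w[2])); reg(Q,"nozzle",80,110,-80,-40,102,110)
b=ballfit("w17",246,268,176,196); print(toS(b/1000))
E
```

```text
clock: 40.3
eef_pos: [0.5332, -0.0118, 0.1988]
tool_rot: [0.421, 0.907, 0.0, -0.001]
ft_force: [0.5, 0.1, -0.3]
grip_width: 0.0726
clock: 41.1
eef_pos: [0.5072, 0.0194, 0.1992]
tool_rot: [0.422, 0.907, -0.0, -0.0]
ft_force: [0.3, -0.3, -0.1]
grip_width: 0.0557
pos [0.5072 0.0194 0.1992] yaw 130.1 tilt [-1.e-04 -0.e+00 -1.e+00] t 41.1 w 0.0557 F [ 0.3 -0.3 -0.1]
 turn total z units 0.0002 (0.0 deg)  shift units x 0.028 y 0.011 z 4.806
nozzle 287 med [ 93.7 -60.3 104.8] min [ 86.7 -67.2 102.8] max [101.7 -52.2 106.2] rect [ 94.2 -59.9] [16.1 16.3] 2.7 px 148.0 188.0
ball world mm [507.   20.2  89.2] resid 0.37
[ -0.37749397 -57.8453515   89.21831444]
```

View pics/w17.png

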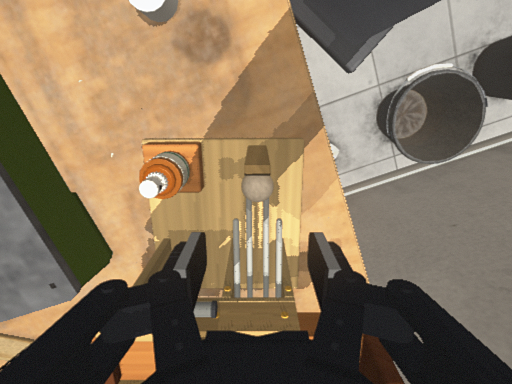

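```bash
python3 -m inch '[[0.02,0.01,0.6,0,0,0,-0.3],[0,0,0.7,0,0,0,-0.3],[0,0,0.7,0,0,0,-0.3],[0,0,0.7,0,0,0,-0.3],[0,0,0.7,0,0,0,-0.3],[0,0,0.7,0,0,0,-0.3],[0,0,0.7,0,0,0,-0.3],[0,0,0,0,0,0,-0.3]]'
python3 -m inch '[[0,0,0,0,0,0,-0.3],[0,0,0,0,0,0,1],[0,0,0,0,0,0,1],[0,0,0,0,0,0,1],[0,0,0,0,0,0,1],[0,0,0,0,0,0,1],[0,0,0,0,0,0,1],[0,0,0,0,0,0,1]]'
python3 -m inch '[[0,0,-0.1,0,0,0,1],[0,0,-0.1,0,0,0,1],[0,0,-0.2,0,0,0,1],[0,0,-0.6,0,0,0,1],[0,0,-0.8,0,0,0,1],[0,0,-0.8,0,0,0,1],[0,0,-0.9,0,0,0,1],[0,0,-0.9,0,0,0,1]]'
python3 -m inch '[[0,0,-0.9,0,0,0,1],[0,0,-0.8,0,0,0.047,1],[0,0,-0.8,0,0,0.047,1],[0,0,0,0,0,0.047,1],[0,0,0,0,0,0.047,1],[0,0,0,0,0,0.047,1],[0,0,0,0,0,0.047,1],[0,0,0,0,0,0.047,1]]'
python3 -m inch '[[0,0,0,0,0,0.047,1],[0,0,0,0,0,0.047,1],[0,0,0,0,0,0.047,1],[0,0,0,0,0,0.047,1],[0,0,0,0,0,0.047,1],[0,0,0,0,0,0.005,1],[0,0,0,0,0,0,1],[0,0,0,0,0,0,1]]'
python3 - <<'E'
from h import *
plan([.4306,-.3557,.25],27.75)
w=snap("wrist","w18"); b=ballfit("w18",238,276,232,276);p,R,o=pose(); print("in tool",R.inv().apply(b/1000-p)*1000)
E
```

```text
clock: 41.95
eef_pos: [0.5047, 0.0201, 0.077]
tool_rot: [0.421, 0.907, -0.001, -0.002]
ft_force: [-0.5, 0.2, 0.9]
grip_width: 0.0554
clock: 42.75
eef_pos: [0.5079, 0.0202, 0.0806]
tool_rot: [0.421, 0.907, 0.001, 0.001]
ft_force: [-0.3, -0.7, 6.6]
grip_width: 0.0269
clock: 43.55
eef_pos: [0.5057, 0.02, 0.19]
tool_rot: [0.421, 0.907, -0.001, -0.001]
ft_force: [0.5, 0.8, 0.6]
grip_width: 0.0266
clock: 44.35
eef_pos: [0.5059, 0.02, 0.2517]
tool_rot: [0.816, 0.578, -0.001, -0.0]
ft_force: [-0.4, 0.3, 0.1]
grip_width: 0.0264
clock: 45.15
eef_pos: [0.5065, 0.0202, 0.2518]
tool_rot: [0.971, 0.241, -0.0, 0.0]
ft_force: [-0.0, -0.3, 0.8]
grip_width: 0.0267
pos [0.5065 0.0202 0.2518] yaw 27.9 tilt [-5.e-04 -2.e-04 -1.e+00] t 45.1 w 0.0267 F [-0.  -0.3  0.8]
 turn total z units 0.0007 (0.1 deg)  shift units x -9.688 y 11.893 z 0.071
ball world mm [505.9  21.3 260. ] resid 0.35
in tool [-0.08730836 -1.21171888 -8.22139433]
```

View pics/w18.png

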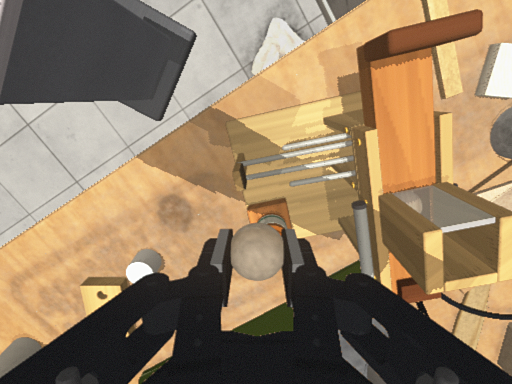

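```bash
python3 -m inch '[[-0.692,0.85,0,0,0,0,1],[-0.692,0.85,0,0,0,0,1],[-0.692,0.85,0,0,0,0,1],[-0.692,0.85,0,0,0,0,1],[-0.692,0.85,0,0,0,0,1],[-0.692,0.85,0,0,0,0,1],[-0.692,0.85,0,0,0,0,1],[-0.692,0.85,0,0,0,0,1]]'
python3 -m inch '[[-0.692,0.85,0,0,0,0,1],[-0.692,0.85,0,0,0,0,1],[-0.692,0.85,0,0,0,0,1],[-0.692,0.85,0,0,0,0,1],[-0.692,0.85,0,0,0,0,1],[-0.692,0.85,0,0,0,0,1],[0,0,0.5,0,0,0,1],[0,0,0.9,0,0,0,1]]'
python3 -m inch '[[0,0,0.9,0,0,0,1],[0,0,0.9,0,0,0,1],[0,0,0.9,0,0,0,1],[0,0,0.9,0,0,0,1],[0,0,0.9,0,0,0,1],[0,0,0.9,0,0,0,1],[0,0,0.9,0,0,0,1],[0,0,0.3,0,0,0,1]]'
python3 -m inch '[[0,0,0,0,0,0,1],[0,0,0,0,0,0,1],[0,0,0,0,0,0,1],[0,0,0,0,0,0,1],[0,0,0,0,0,0,1],[0,0,0,0,0,0,1],[0,0,0,0,0,0,1],[0,0,0,0,0,0,1]]'
python3 - <<'E'
from h import *
plan([.4303,-.3553,.0255],27.75)
w=snap("wrist","w19")
E
```

```text
clock: 46.0
eef_pos: [0.463, -0.1957, 0.2519]
tool_rot: [0.971, 0.24, -0.0, 0.0]
ft_force: [-0.3, -0.2, 0.0]
grip_width: 0.0268
clock: 46.8
eef_pos: [0.4315, -0.3577, 0.2179]
tool_rot: [0.971, 0.24, 0.001, 0.002]
ft_force: [-0.5, -0.5, -0.2]
grip_width: 0.0268
clock: 47.6
eef_pos: [0.4295, -0.3545, 0.0493]
tool_rot: [0.971, 0.24, -0.001, -0.002]
ft_force: [-0.7, -0.1, 0.6]
grip_width: 0.0268
clock: 48.4
eef_pos: [0.431, -0.3558, 0.0519]
tool_rot: [0.971, 0.24, 0.0, 0.0]
ft_force: [-0.5, 0.0, 0.5]
grip_width: 0.0268
pos [ 0.431  -0.3558  0.0519] yaw 27.8 tilt [ 0. -0. -1.] t 48.4 w 0.0268 F [-0.5  0.   0.5]
 turn total z units 0.0001 (0.0 deg)  shift units x -0.017 y -0.030 z 1.055
```

View pics/w19.png

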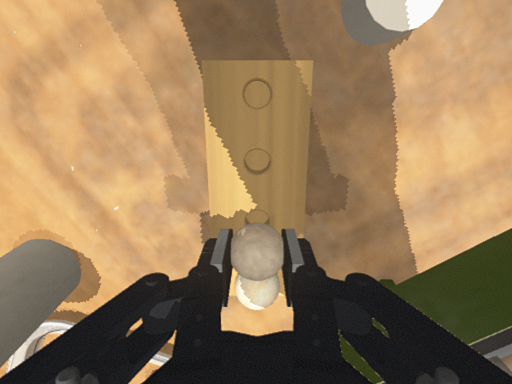

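```bash
python3 -m inch '[[-0.017,-0.03,0.4,0,0,0,1],[0,0,0.3,0,0,0,1],[0,0,0.2,0,0,0,1],[0,0,0.13,0,0,0,1],[0,0,0,0,0,0,1],[0,0,0,0,0,0,1],[0,0,0,0,0,0,1],[0,0,0,0,0,0,1]]'
python3 -c "
from h import *
plan([.4303,-.3553,.0255],27.75)"
python3 -m inch '[[0,0,0,0,0,0,0.1],[0,0,0,0,0,0,0],[0,0,0,0,0,0,0],[0,0,0,0,0,0,0],[0,0,-0.3,0,0,0,-0.2],[0,0,-0.6,0,0,0,-0.3],[0,0,-0.9,0,0,0,-0.3],[0,0,-0.9,0,0,0,-0.3]]'
python3 -m inch '[[0,0,-0.9,0,0,0,-1],[0,0,-0.9,0,0,0,-1],[0,0,-0.9,0,0,0,-1],[0,0,-0.9,0,0,-0.047,-1],[0,0,-0.9,0,0,-0.047,-1],[0,0,-0.9,0,0,-0.047,-1],[0,0,-0.9,0,0,-0.047,-1],[0,0,-0.3,0,0,-0.047,-1]]'
python3 - <<'E'
from h import *
plan([.4303,-.3553,.0255],27.75)
w=snap("wrist","w20")
E
```

```text
clock: 49.25
eef_pos: [0.4303, -0.3554, 0.026]
tool_rot: [0.971, 0.24, 0.0, 0.0]
ft_force: [-1.0, 0.2, -0.3]
grip_width: 0.0267
pos [ 0.4303 -0.3554  0.026 ] yaw 27.8 tilt [ 1.e-04 -2.e-04 -1.e+00] t 49.2 w 0.0267 F [-1.   0.2 -0.3]
 turn total z units 0.0000 (0.0 deg)  shift units x 0.002 y -0.006 z 0.021
clock: 50.05
eef_pos: [0.4301, -0.3551, 0.0945]
tool_rot: [0.971, 0.24, -0.0, -0.0]
ft_force: [0.5, -0.2, -0.2]
grip_width: 0.0559
clock: 50.85
eef_pos: [0.4311, -0.356, 0.2622]
tool_rot: [0.817, 0.577, 0.001, 0.003]
ft_force: [-0.2, 0.2, 0.5]
grip_width: 0.0855
pos [ 0.4311 -0.356   0.2622] yaw 70.4 tilt [ 0.0041 -0.0033 -1.    ] t 50.9 w 0.0855 F [-0.2  0.2  0.5]
 turn total z units 0.2370 (42.7 deg)  shift units x -0.017 y -0.038 z 9.466
```

View pics/w20.png

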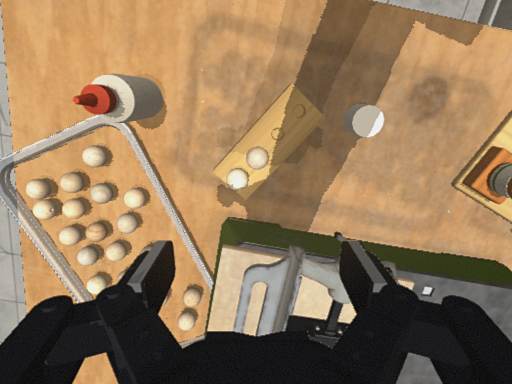

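```bash
python3 -m inch '[[0,0,0,0,0,-0.047,-1],[0,0,0,0,0,-0.047,-1],[0,0,0,0,0,-0.047,-1],[0,0,0,0,0,-0.047,-1],[0,0,0,0,0,-0.047,-1],[0,0,0,0,0,-0.047,-1],[0,0,0,0,0,-0.047,-1],[0,0,0,0,0,-0.002,-1]]'
python3 - <<'E'
from h import *
plan(st(-91.3,69.5,264),130.1)
E
```

```text
clock: 51.7
eef_pos: [0.43, -0.3551, 0.2584]
tool_rot: [0.426, 0.905, 0.0, -0.0]
ft_force: [-0.1, -0.8, -0.6]
grip_width: 0.0854
pos [ 0.43   -0.3551  0.2584] yaw 129.5 tilt [-4.e-04  4.e-04 -1.e+00] t 51.7 w 0.0854 F [-0.1 -0.8 -0.6]
 turn total z units -0.0032 (-0.6 deg)  shift units x 13.137 y 17.119 z -0.224
```

```bash
python3 -m inch '[[0.657,0.856,-0.2,0,0,-0.002,-1],[0.657,0.856,0,0,0,0,-1],[0.657,0.856,0,0,0,0,-1],[0.657,0.856,0,0,0,0,-1],[0.657,0.856,0,0,0,0,-1],[0.657,0.856,0,0,0,0,-1],[0.657,0.856,0,0,0,0,-1],[0.657,0.856,0,0,0,0,-1]]'
python3 -m inch '[[0.657,0.856,0,0,0,0,-1],[0.657,0.856,0,0,0,0,-1],[0.657,0.856,0,0,0,0,-1],[0.657,0.856,0,0,0,0,-1],[0.657,0.856,0,0,0,0,-1],[0.657,0.856,0,0,0,0,-1],[0.657,0.856,0,0,0,0,-1],[0.657,0.856,0,0,0,0,-1]]'
python3 -m inch '[[0.657,0.856,0,0,0,0,-1],[0.657,0.856,0,0,0,0,-1],[0.657,0.856,0,0,0,0,-1],[0.657,0.856,0,0,0,0,-1],[0,0,0.4,0,0,0,-1],[0,0,0.8,0,0,0,-1],[0,0,0.8,0,0,0,-1],[0,0,0,0,0,0,-1]]'
python3 - <<'E'
from h import *
plan(st(-91.3,69.5,173.5),130.1)
w=snap("wrist","w21"); Q=toS(cloud(w[1],w[2])); reg(Q,"grip",-120,-60,20,120,195,212)
E
```

```text
clock: 52.5
eef_pos: [0.4771, -0.1435, 0.2636]
tool_rot: [0.425, 0.905, 0.0, -0.0]
ft_force: [-0.1, -0.0, 0.2]
grip_width: 0.0854
clock: 53.3
eef_pos: [0.5237, 0.0672, 0.2635]
tool_rot: [0.425, 0.905, -0.0, -0.0]
ft_force: [0.5, 0.0, 0.4]
grip_width: 0.0854
clock: 54.1
eef_pos: [0.5448, 0.1702, 0.2101]
tool_rot: [0.424, 0.906, -0.003, -0.003]
ft_force: [-0.7, -0.4, 0.2]
grip_width: 0.0855
pos [0.5448 0.1702 0.2101] yaw 129.8 tilt [-0.0068 -0.0024 -1.    ] t 54.1 w 0.0855 F [-0.7 -0.4  0.2]
 turn total z units -0.0017 (-0.3 deg)  shift units x 0.023 y 0.074 z 1.463
grip 2121 med [-91.   65.  204.1] min [-97.6  41.8 198.3] max [-84.4  94.7 205.5] rect [-91.1  69.3] [14.  56.3] 0.3 px 256.0 235.0
```

View pics/w21.png

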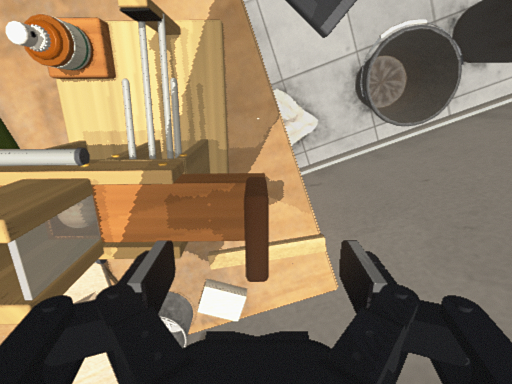

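```bash
python3 -m inch '[[0.04,0,0.6,0,0,0,-1],[0,0,0.6,0,0,0,-1],[0,0,0.38,0,0,0,-1],[0,0,0,0,0,0,-1],[0,0,0,0,0,0,1],[0,0,0,0,0,0,1],[0,0,0,0,0,0,1],[0,0,0,0,0,0,1]]'
python3 -m inch '[[0,0,0,0,0,0,1],[0,0,0,0,0,0,1],[0,0,0,0,0,0,1],[0.2,0,0,0,0,0,1],[0.3,0,0,0,0,0,1],[0.3,0,0,0,0,0,1],[0.3,0,0,0,0,0,1],[0.3,0,0,0,0,0,1]]'
python3 -m inch '[[0.3,0,0,0,0,0,1],[0.2,0,0,0,0,0,1],[0,0,0,0,0,0,1],[0,0,0,0,0,0,1],[0,0,0,0,0,0,1],[0,0,0,0,0,0,1],[0,0,0,0,0,0,1],[0,0,0,0,0,0,1]]'
python3 - <<'E'
from h import *
plan(st(-137,69.5,173.5),130.1)
snap("wrist","w22")
E
```

```text
clock: 54.95
eef_pos: [0.5468, 0.1723, 0.1746]
tool_rot: [0.423, 0.906, 0.0, 0.0]
ft_force: [-0.6, 0.3, -0.1]
grip_width: 0.0279
clock: 55.75
eef_pos: [0.5253, 0.1974, 0.1745]
tool_rot: [0.423, 0.906, -0.001, 0.002]
ft_force: [4.0, -7.6, 2.2]
grip_width: 0.0128
clock: 56.55
eef_pos: [0.5179, 0.2061, 0.1746]
tool_rot: [0.423, 0.906, -0.001, 0.003]
ft_force: [5.8, -7.8, 0.9]
grip_width: 0.0136
pos [0.5179 0.2061 0.1746] yaw 129.9 tilt [ 0.004  -0.0044 -1.    ] t 56.5 w 0.0136 F [ 5.8 -7.8  0.9]
 turn total z units -0.0011 (-0.2 deg)  shift units x 0.058 y -0.029 z 0.043
```

View pics/w22.png

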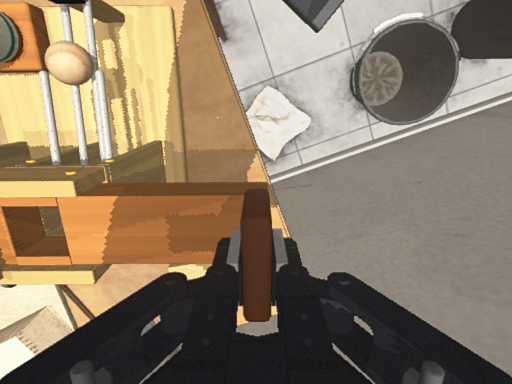

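```bash
python3 -m inch '[[0.05,0,0,0,0,0,1],[0,0,0,0,0,0,1],[0,0,0,0,0,0,1],[0,0,0,0,0,0,1],[0,0,0,0,0,0,1],[0,0,0,0,0,0,1],[0,0,0,0,0,0,1],[0,0,0,0,0,0,1]]'
python3 -m inch '[[-0.3,0,0,0,0,0,1],[-0.3,0,0,0,0,0,1],[-0.4,0,0,0,0,0,1],[-0.4,0,0,0,0,0,1],[-0.4,0,0,0,0,0,1],[-0.1,0,0,0,0,0,1],[0,0,0,0,0,0,1],[0,0,0,0,0,0,-1]]'
python3 -m inch '[[0,0,0,0,0,0,-1],[0,0,0,0,0,0,-1],[0,0,0,0,0,0,-1],[0,0,-0.8,0,0,0,-1],[0,0,-0.8,0,0,0,-1],[0,0,-0.9,0,0,0,-1],[0,0,-0.9,0,0,0,-1],[0,0,-0.2,0,0,0,-1]]'
python3 - <<'E'
from h import *
plan(st(95,-60,264),130.1)
w=snap("wrist","w23"); Q=toS(cloud(w[1],w[2])); reg(Q,"grip",-120,-60,20,120,195,212)
E
```

```text
clock: 57.4
eef_pos: [0.5179, 0.2062, 0.1745]
tool_rot: [0.424, 0.906, -0.002, 0.004]
ft_force: [7.7, -11.1, 1.5]
grip_width: 0.013
clock: 58.2
eef_pos: [0.5453, 0.1736, 0.1738]
tool_rot: [0.423, 0.906, 0.0, -0.001]
ft_force: [-0.1, -0.1, -0.4]
grip_width: 0.0261
clock: 59.0
eef_pos: [0.5468, 0.1739, 0.2669]
tool_rot: [0.422, 0.906, 0.002, 0.002]
ft_force: [0.1, -0.5, -0.2]
grip_width: 0.0857
pos [0.5468 0.1739 0.2669] yaw 130.0 tilt [ 0.0045  0.0019 -1.    ] t 59.0 w 0.0857 F [ 0.1 -0.5 -0.2]
 turn total z units -0.0005 (-0.1 deg)  shift units x -7.492 y -5.261 z 0.114
grip 1268 med [-90.9  66.5 204.2] min [-97.8  41.8 200.3] max [-84.4  95.2 205.6] rect [-90.9  69.1] [13.8 55.7] 0.3 px 254.0 197.0
```

View pics/w23.png

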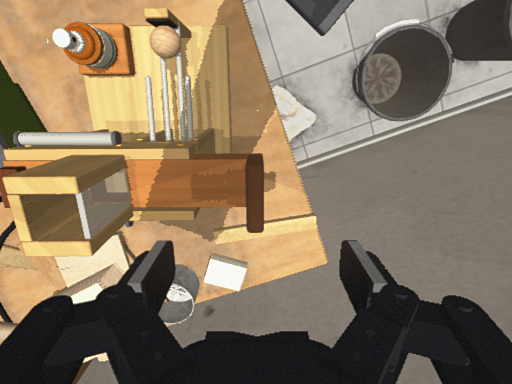

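Slide home, ball at the rail end, and the magazine looks empty. Next, press the nozzle.

```bash
python3 -m inch '[[-0.83,-0.58,0,0,0,0,1],[-0.83,-0.58,0,0,0,0,1],[-0.83,-0.58,0,0,0,0,1],[-0.83,-0.58,0,0,0,0,1],[-0.83,-0.58,0,0,0,0,1],[-0.83,-0.58,0,0,0,0,1],[-0.83,-0.58,0,0,0,0,1],[-0.83,-0.58,0,0,0,0,1]]'
python3 -m inch '[[-0.83,-0.58,0,0,0,0,1],[0,0,0.8,0,0,0,1],[0,0,0.9,0,0,0,1],[0,0,0.9,0,0,0,1],[0,0,0.9,0,0,0,1],[0,0,0.9,0,0,0,1],[0,0,0.8,0,0,0,1],[0,0,0.5,0,0,0,1]]'
python3 -m inch '[[0,0,0,0,0,0,1],[0,0,0,0,0,0,1],[0,0,0,0,0,0,1],[0,0,0,0,0,0,1],[0,0,0,0,0,0,1],[0,0,0,0,0,0,1],[0,0,0,0,0,0,1],[0,0,0,0,0,0,1]]'
python3 - <<'E'
from h import *
plan(st(95,-60,97),130.1)
w=snap("wrist","w24")
E
```

```text
clock: 59.85
eef_pos: [0.5628, -0.0294, 0.2622]
tool_rot: [0.423, 0.906, -0.0, -0.001]
ft_force: [0.5, 0.6, 0.6]
grip_width: -0.0002
clock: 60.65
eef_pos: [0.5637, -0.0534, 0.1182]
tool_rot: [0.423, 0.906, -0.001, -0.002]
ft_force: [0.2, 1.2, -0.8]
grip_width: 0.0002
clock: 61.45
eef_pos: [0.5658, -0.0538, 0.1217]
tool_rot: [0.423, 0.906, 0.0, 0.0]
ft_force: [0.3, -0.5, -0.3]
grip_width: -0.0001
pos [ 0.5658 -0.0538  0.1217] yaw 130.0 tilt [ 2.e-04 -0.e+00 -1.e+00] t 61.5 w -0.0001 F [ 0.3 -0.5 -0.3]
 turn total z units -0.0006 (-0.1 deg)  shift units x -0.034 y 0.022 z 0.987
```

View pics/w24.png

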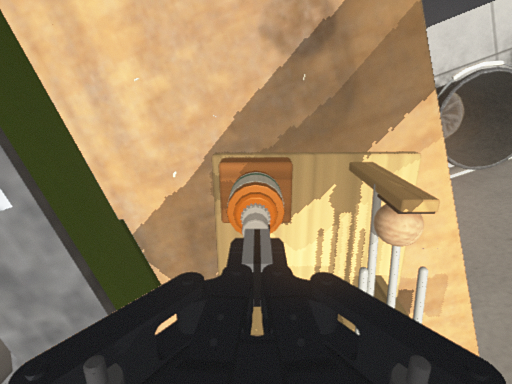

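```bash
python3 -m inch '[[-0.03,0.02,0.4,0,0,0,1],[0,0,0.2,0,0,0,1],[0,0,0.1,0,0,0,1],[0,0,0.1,0,0,0,1],[0,0,0.1,0,0,0,1],[0,0,0.09,0,0,0,1],[0,0,0,0,0,0,1],[0,0,0,0,0,0,1]]'
python3 -m inch '[[0,0,0,0,0,0,1],[0,0,0,0,0,0,1],[0,0,0,0,0,0,1],[0,0,0,0,0,0,1],[0,0,0,0,0,0,1],[0,0,0,0,0,0,1],[0,0,0,0,0,0,1],[0,0,0,0,0,0,1]]'
```

```text
clock: 62.3
eef_pos: [0.5669, -0.0545, 0.0994]
tool_rot: [0.423, 0.906, -0.0, 0.001]
ft_force: [-5.7, -1.5, 15.3]
grip_width: -0.0002
clock: 63.1
eef_pos: [0.5669, -0.0545, 0.0994]
tool_rot: [0.423, 0.906, -0.0, 0.001]
ft_force: [-4.7, -0.5, 14.7]
grip_width: 0.0002
```

```bash
python3 -m inch '[[0,0,-0.3,0,0,0,1],[0,0,-0.7,0,0,0,1],[0,0,-0.9,0,0,0,1],[0,0,-0.9,0,0,0,-1],[0,0,-0.9,0,0,0,-1],[0.5,0,-0.4,0,0,0,-1],[0.8,0.04,0,0,0,0,-1],[0.8,0.04,0,0,0,0,-1]]'
python3 -m inch '[[0.8,0,0,0,0,0,-1],[0.6,0,0,0,0,0,-1],[0.3,0,0,0,0,0,-1],[0,0,0,0,0,0,-0.3],[0,0,0,0,0,0,-0.3],[0,0,0,0,0,0,-0.3],[0,0,0,0,0,0,-0.3],[0,0,0,0,0,0,-0.3]]'
python3 - <<'E'
from h import *
plan(st(-0.3,-58,79),130.1)
w=snap("wrist","w25"); Q=toS(cloud(w[1],w[2])); reg(Q,"nozzle",80,110,-80,-40,102,110)
b=ballfit("w25",246,268,176,196); print(toS(b/1000))
E
```

```text
clock: 63.9
eef_pos: [0.5334, -0.0117, 0.1989]
tool_rot: [0.423, 0.906, 0.0, -0.0]
ft_force: [-0.2, 0.3, -1.1]
grip_width: 0.0722
clock: 64.7
eef_pos: [0.5074, 0.0196, 0.1992]
tool_rot: [0.423, 0.906, -0.0, -0.0]
ft_force: [-0.3, 0.9, 0.1]
grip_width: 0.0554
pos [0.5074 0.0196 0.1992] yaw 130.0 tilt [-1.e-04 -1.e-04 -1.e+00] t 64.7 w 0.0554 F [-0.3  0.9  0.1]
 turn total z units -0.0008 (-0.1 deg)  shift units x 0.027 y -0.002 z 4.807
nozzle 287 med [ 94.1 -60.1 104.7] min [ 86.6 -67.2 102.9] max [101.7 -52.2 106. ] rect [ 94.3 -59.7] [16.2 16.4] 14.7 px 148.0 188.0
ball world mm [506.9  20.1  89. ] resid 0.36
[ -0.33038339 -58.0046066   89.03594087]
```

View pics/w25.png

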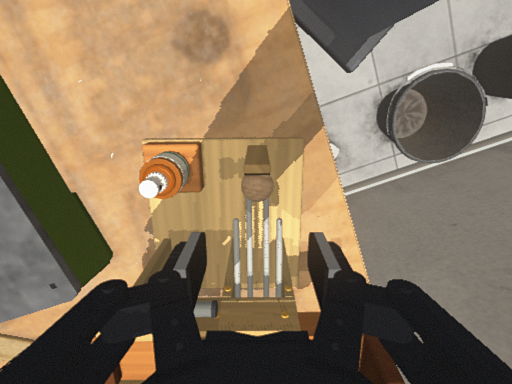

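```bash
python3 -m inch '[[0.02,0,0.6,0,0,0,-0.3],[0,0,0.7,0,0,0,-0.3],[0,0,0.7,0,0,0,-0.3],[0,0,0.7,0,0,0,-0.3],[0,0,0.7,0,0,0,-0.3],[0,0,0.7,0,0,0,-0.3],[0,0,0.7,0,0,0,-0.3],[0,0,0,0,0,0,-0.3]]'
python3 -m inch '[[0,0,0,0,0,0,-0.3],[0,0,0,0,0,0,1],[0,0,0,0,0,0,1],[0,0,0,0,0,0,1],[0,0,0,0,0,0,1],[0,0,0,0,0,0,1],[0,0,0,0,0,0,1],[0,0,0,0,0,0,1]]'
python3 -m inch '[[0,0,-0.1,0,0,0,1],[0,0,-0.1,0,0,0,1],[0,0,-0.2,0,0,0,1],[0,0,-0.6,0,0,0,1],[0,0,-0.8,0,0,0,1],[0,0,-0.8,0,0,0,1],[0,0,-0.9,0,0,0,1],[0,0,-0.9,0,0,0,1]]'
python3 -m inch '[[0,0,-0.9,0,0,0,1],[0,0,-0.8,0,0,0.047,1],[0,0,-0.8,0,0,0.047,1],[0,0,0,0,0,0.047,1],[0,0,0,0,0,0.047,1],[0,0,0,0,0,0.047,1],[0,0,0,0,0,0.047,1],[0,0,0,0,0,0.047,1]]'
python3 -m inch '[[0,0,0,0,0,0.047,1],[0,0,0,0,0,0.047,1],[0,0,0,0,0,0.047,1],[0,0,0,0,0,0.047,1],[0,0,0,0,0,0.047,1],[0,0,0,0,0,0.004,1],[0,0,0,0,0,0,1],[0,0,0,0,0,0,1]]'
python3 - <<'E'
from h import *
plan([.4119,-.3201,.25],27.75)
w=snap("wrist","w26"); b=ballfit("w26",238,276,232,276);p,R,o=pose(); print("in tool",R.inv().apply(b/1000-p)*1000)
snap("top","t26"); p=cv2.imread("pics/t26.png"); cv2.imwrite("pics/t26z.png",cv2.resize(p[120:260,150:350],None,fx=4,fy=4,interpolation=cv2.INTER_CUBIC))
E
```

```text
clock: 65.55
eef_pos: [0.5048, 0.0201, 0.077]
tool_rot: [0.423, 0.906, -0.001, -0.002]
ft_force: [-0.9, -0.6, 0.5]
grip_width: 0.0556
clock: 66.35
eef_pos: [0.508, 0.0203, 0.0806]
tool_rot: [0.423, 0.906, 0.001, 0.001]
ft_force: [-0.6, -0.2, 5.4]
grip_width: 0.0265
clock: 67.15
eef_pos: [0.5058, 0.0201, 0.19]
tool_rot: [0.423, 0.906, -0.001, -0.001]
ft_force: [0.6, -0.6, 0.0]
grip_width: 0.0267
clock: 67.95
eef_pos: [0.5059, 0.0201, 0.2517]
tool_rot: [0.817, 0.577, -0.001, -0.0]
ft_force: [-0.6, -0.2, 0.9]
grip_width: 0.0268
clock: 68.75
eef_pos: [0.5065, 0.0203, 0.2518]
tool_rot: [0.971, 0.241, -0.0, 0.0]
ft_force: [0.2, 0.7, 0.2]
grip_width: 0.0269
pos [0.5065 0.0203 0.2518] yaw 27.9 tilt [-5.e-04 -2.e-04 -1.e+00] t 68.8 w 0.0269 F [0.2 0.7 0.2]
 turn total z units 0.0007 (0.1 deg)  shift units x -9.690 y 10.287 z 0.071
ball world mm [505.9  21.4 259.9] resid 0.33
in tool [-0.16339325 -1.310609   -8.07590222]
```

View pics/t26z.png

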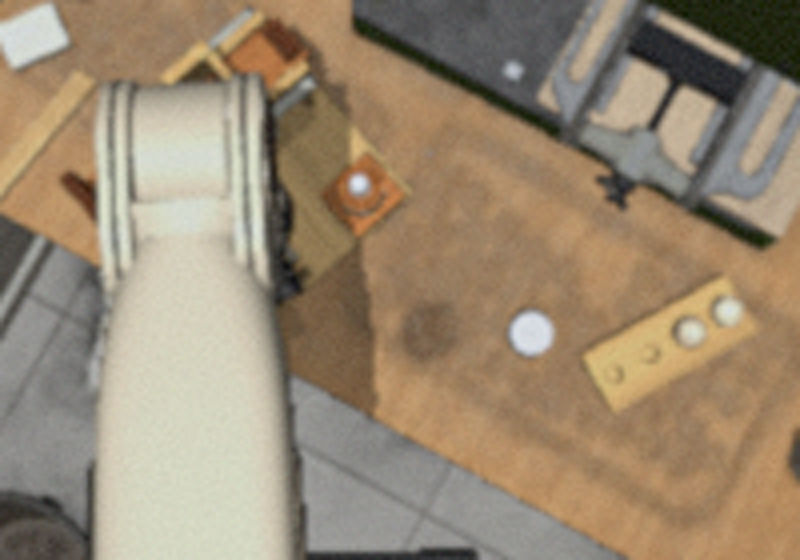

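View pics/w26.png

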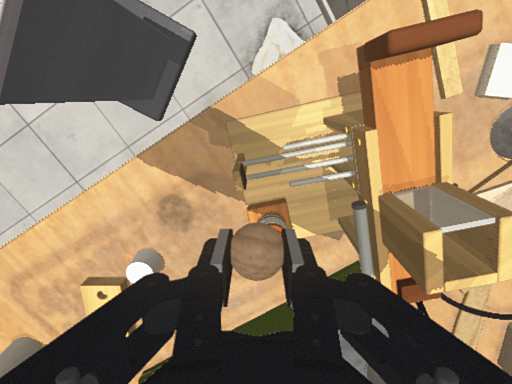

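```bash
python3 - <<'E'
from h import *
c=bot.get_calibration("top"); print(ray(282.5,203,c,.0365), ray(272,201,c,.0365))
w=np.load("t26.npz"); P=cloud(w["d"],{k:w[k] for k in w})*1000; reg(P,"cap",380,500,-260,-120,28,42)
E
python3 -m inch '[[-0.692,0.735,0,0,0,0,1],[-0.692,0.735,0,0,0,0,1],[-0.692,0.735,0,0,0,0,1],[-0.692,0.735,0,0,0,0,1],[-0.692,0.735,0,0,0,0,1],[-0.692,0.735,0,0,0,0,1],[-0.692,0.735,0,0,0,0,1],[-0.692,0.735,0,0,0,0,1]]'
python3 -m inch '[[-0.692,0.735,0,0,0,0,1],[-0.692,0.735,0,0,0,0,1],[-0.692,0.735,0,0,0,0,1],[-0.692,0.735,0,0,0,0,1],[-0.692,0.735,0,0,0,0,1],[-0.692,0.735,0,0,0,0,1],[0,0,0.5,0,0,0,1],[0,0,0.9,0,0,0,1]]'
python3 -m inch '[[0,0,0.9,0,0,0,1],[0,0,0.9,0,0,0,1],[0,0,0.9,0,0,0,1],[0,0,0.9,0,0,0,1],[0,0,0.9,0,0,0,1],[0,0,0.9,0,0,0,1],[0,0,0.9,0,0,0,1],[0,0,0.3,0,0,0,1]]'
python3 -m inch '[[0,0,0,0,0,0,1],[0,0,0,0,0,0,1],[0,0,0,0,0,0,1],[0,0,0,0,0,0,1],[0,0,0,0,0,0,1],[0,0,0,0,0,0,1],[0,0,0,0,0,0,1],[0,0,0,0,0,0,1]]'
python3 - <<'E'
from h import *
plan([.4119,-.3197,.0255],27.75)
w=snap("wrist","w27")
E
```

```text
[ 0.43324952 -0.210967    0.0365    ] [ 0.44150084 -0.17222698  0.0365    ]
cap 89 med [ 433.  -212.5   35.3] min [ 414.9 -227.9   30. ] max [ 451.7 -194.2   40.7] rect [ 433.3 -212.5] [36.9 37.1] 88.4 px 283.0 203.0
clock: 69.65
eef_pos: [0.4524, -0.1751, 0.2519]
tool_rot: [0.971, 0.24, 0.0, 0.0]
ft_force: [-0.2, -0.2, -0.3]
grip_width: 0.027
clock: 70.45
eef_pos: [0.4129, -0.3218, 0.218]
tool_rot: [0.971, 0.239, 0.001, 0.002]
ft_force: [0.9, 0.8, -0.2]
grip_width: 0.0266
clock: 71.25
eef_pos: [0.4108, -0.3189, 0.0495]
tool_rot: [0.971, 0.24, -0.001, -0.002]
ft_force: [0.4, 0.8, 0.2]
grip_width: 0.0269
clock: 72.05
eef_pos: [0.4123, -0.3201, 0.0518]
tool_rot: [0.971, 0.24, 0.0, 0.0]
ft_force: [-0.0, -0.2, 0.3]
grip_width: 0.0264
pos [ 0.4123 -0.3201  0.0518] yaw 27.8 tilt [ 0. -0. -1.] t 72.0 w 0.0264 F [-0.  -0.2  0.3]
 turn total z units 0.0000 (0.0 deg)  shift units x -0.006 y -0.019 z 1.054
```

View pics/w27.png

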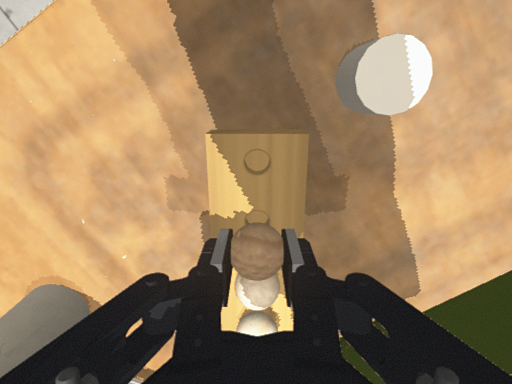

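```bash
python3 -m inch '[[-0.006,-0.02,0.4,0,0,0,1],[0,0,0.3,0,0,0,1],[0,0,0.2,0,0,0,1],[0,0,0.13,0,0,0,1],[0,0,0,0,0,0,1],[0,0,0,0,0,0,1],[0,0,0,0,0,0,1],[0,0,0,0,0,0,1]]'
python3 -m inch '[[0,0,0,0,0,0,0.1],[0,0,0,0,0,0,0],[0,0,0,0,0,0,0],[0,0,0,0,0,0,0],[0,0,-0.3,0,0,0,-0.2],[0,0,-0.6,0,0,0,-0.3],[0,0,-0.9,0,0,0,-0.3],[0,0,-0.9,0,0,0,-0.3]]'
python3 -m inch '[[0,0,-0.9,0,0,0,-1],[0,0,-0.9,0,0,0,-1],[0,0,-0.9,0,0,0,-1],[0,0,-0.9,0,0,0,-1],[0,0,0,0,0,0,-1],[0,0,0,0,0,0,-1],[0,0,0,0,0,0,-1],[0,0,0,0,0,0,-1]]'
python3 - <<'E'
from h import *
w=snap("wrist","w28"); P=cloud(w[1],w[2])*1000; reg(P,"cap",380,500,-260,-150,33,42); reg(P,"capbody",380,500,-260,-150,5,42)
plan([.433,-.2125,.25],27.75)
E
```

```text
clock: 72.9
eef_pos: [0.4119, -0.3198, 0.026]
tool_rot: [0.971, 0.24, -0.0, 0.0]
ft_force: [-0.2, -0.6, 0.1]
grip_width: 0.0267
clock: 73.7
eef_pos: [0.4117, -0.3195, 0.0945]
tool_rot: [0.971, 0.24, -0.0, -0.0]
ft_force: [0.3, 0.6, -0.1]
grip_width: 0.0556
clock: 74.5
eef_pos: [0.4112, -0.3191, 0.1823]
tool_rot: [0.971, 0.24, -0.001, -0.001]
ft_force: [-1.1, -0.1, 0.4]
grip_width: 0.0855
cap 1443 med [ 432.2 -208.2   35.5] min [ 414.7 -226.3   33.9] max [ 450.3 -190.6   36.9] rect [ 432.6 -208.6] [39. 39.] 41.4 px 331.0 86.0
capbody 1697 med [ 430.  -209.9   35.3] min [ 411.  -257.2    8.3] max [ 450.  -191.    36.9] rect [ 429.  -226.2] [76.3 40.6] 79.4 px 327.0 87.0
pos [ 0.4113 -0.3192  0.1824] yaw 27.8 tilt [-0.0019  0.0015 -1.    ] t 74.5 w 0.0857 F [ 0.  -0.5 -0.1]
 turn total z units 0.0000 (0.0 deg)  shift units x 2.755 y -3.374 z -2.705
```

View pics/w28.png

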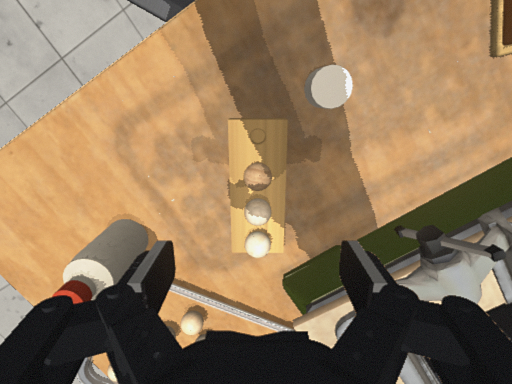

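Run:
```python
from h import *
plan([.4326,-.2086,.12],27.75)
for i,(u,v) in enumerate([(257,176),(258,209),(258,243)]): ballfit("w28",u-9,u+9,v-9,v+9)
```

```text
pos [ 0.4113 -0.3192  0.1824] yaw 27.8 tilt [-0.0019  0.0015 -1.    ] t 74.5 w 0.0857 F [ 0.  -0.5 -0.1]
 turn total z units 0.0000 (0.0 deg)  shift units x 2.814 y -3.519 z 2.495
ball world mm [ 412.  -320.1   33.3] resid 0.43
ball world mm [ 430.7 -355.6   33.4] resid 0.36
ball world mm [ 449.4 -391.2   33.3] resid 0.41
```

```bash
python3 -m inch '[[0.56,-0.7,0,0,0,0,-1],[0.56,-0.7,0,0,0,0,-1],[0.56,-0.7,0,0,0,0,-1],[0.56,-0.7,0.3,0,0,0,-1],[0.57,-0.72,0.7,0,0,0,-1],[0,0,0.7,0,0,0,-1],[0,0,0.7,0,0,0,-1],[0,0,0,0,0,0,-1]]'
python3 -m inch '[[0,0,0,0,0,0,-1],[0,0,0,0,0,0,-1],[0,0,0,0,0,0,-1],[0,0,0,0,0,0,-1],[0,0,0,0,0,0,-1],[0,0,0,0,0,0,-1],[0,0,0,0,0,0,-1],[0,0,0,0,0,0,-1]]'
python3 - <<'E'
from h import *
w=snap("wrist","w29"); P=cloud(w[1],w[2])*1000; reg(P,"cap",380,500,-260,-150,33,42)
plan([.4326,-.2086,.012],27.75)
E
```

```text
clock: 75.35
eef_pos: [0.4309, -0.2077, 0.1208]
tool_rot: [0.971, 0.24, -0.002, -0.002]
ft_force: [-0.3, 0.0, -1.0]
grip_width: 0.0857
clock: 76.15
eef_pos: [0.4331, -0.2091, 0.1236]
tool_rot: [0.971, 0.24, -0.0, 0.0]
ft_force: [-0.2, 0.6, -0.7]
grip_width: 0.0854
cap 1619 med [ 432.5 -207.5   35.5] min [ 415.  -225.8   34.1] max [ 450.4 -190.3   36.7] rect [ 432.8 -208.1] [39.2 39.1] 22.4 px 257.0 192.0
pos [ 0.4331 -0.2091  0.1236] yaw 27.8 tilt [-0.  0. -1.] t 76.2 w 0.0851 F [ 0.2 -0.1 -0.8]
 turn total z units 0.0000 (0.0 deg)  shift units x -0.008 y -0.027 z 4.462
```

View pics/w29.png

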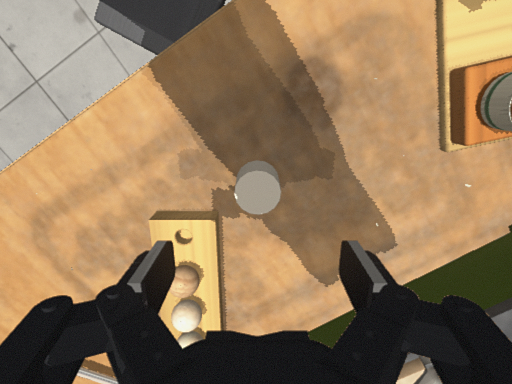

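```bash
python3 -m inch '[[-0.01,-0.03,0.7,0,0,0,-1],[0,0,0.8,0,0,0,-1],[0,0,0.8,0,0,0,-1],[0,0,0.8,0,0,0,-1],[0,0,0.7,0,0,0,-1],[0,0,0.4,0,0,0,-1],[0,0,0.2,0,0,0,-1],[0,0,0,0,0,0,-1]]'
python3 -m inch '[[0,0,0,0,0,0,-1],[0,0,0,0,0,0,-1],[0,0,0,0,0,0,-0.3],[0,0,0,0,0,0,-0.15],[0,0,0,0,0,0,0],[0,0,0,0,0,0,1],[0,0,0,0,0,0,1],[0,0,0,0,0,0,1]]'
python3 - <<'E'
from h import *
w=snap("wrist","w30"); P=cloud(w[1],w[2])*1000; reg(P,"cap",380,500,-260,-150,33,42)
plan([.4328,-.2083,.012],27.75)
E
```

```text
clock: 77.0
eef_pos: [0.4323, -0.2084, 0.0132]
tool_rot: [0.971, 0.24, -0.0, -0.0]
ft_force: [-0.7, -0.3, -0.4]
grip_width: 0.0855
clock: 77.8
eef_pos: [0.4327, -0.2086, 0.0143]
tool_rot: [0.971, 0.24, 0.0, 0.0]
ft_force: [-1.4, 1.2, 5.9]
grip_width: 0.0391
cap 5336 med [ 431.8 -207.2   35.5] min [ 404.  -225.7   33.8] max [ 454.  -187.5   40.9] rect [ 428.6 -205. ] [46.2 53.2] 81.0 px 256.0 263.0
pos [ 0.4327 -0.2086  0.0143] yaw 27.8 tilt [ 6.e-04 -3.e-04 -1.e+00] t 77.8 w 0.0391 F [-1.4  0.4  5.3]
 turn total z units 0.0000 (0.0 deg)  shift units x 0.009 y -0.011 z 0.091
```

View pics/w30.png

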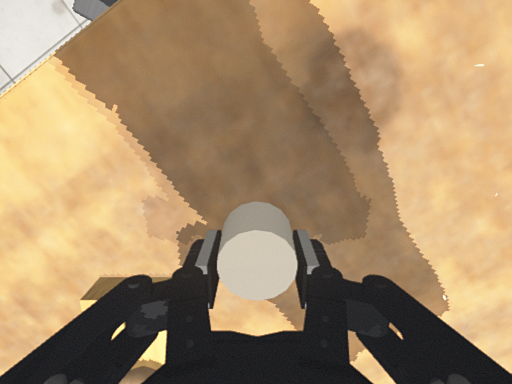

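```bash
python3 -m inch '[[0,0,-0.1,0,0,0,1],[0,0,-0.4,0,0,0,1],[0,0,-0.8,0,0,0,1],[0,0,-0.9,0,0,0,1],[0,0,-0.9,0,0,0,1],[0,0,-0.9,0,0,0,1],[0,0,-0.9,0,0,0,1],[0,0,-0.9,0,0,0,1]]'
python3 -m inch '[[0,0,-0.9,0,0,0,1],[0,0,-0.4,0,0,0,1],[0,0,0,0,0,0,1],[0,0,0,0,0,0,1],[0,0,0,0,0,0,1],[0,0,0,0,0,0,1],[0,0,0,0,0,0,1],[0,0,0,0,0,0,1]]'
python3 - <<'E'
from h import *
w=snap("wrist","w31"); P=cloud(w[1],w[2])*1000
p,R,o=pose()
T=(R.inv().apply((P/1000-p).reshape(-1,3))*1000).reshape(P.shape)
reg(T,"cap in tool",-30,30,-30,30,-32,-14)
v=T[235:290,225:285]; print(np.median(v[...,2]))
print(st(94.6,-59.9,0)); plan(st(94.6,-59.9,190),27.75)
E
```

```text
clock: 78.65
eef_pos: [0.4324, -0.2085, 0.1601]
tool_rot: [0.971, 0.24, 0.0, 0.0]
ft_force: [0.8, 0.1, -0.6]
grip_width: 0.0387
clock: 79.45
eef_pos: [0.4323, -0.2084, 0.1905]
tool_rot: [0.971, 0.24, -0.0, -0.0]
ft_force: [0.2, 1.0, -0.2]
grip_width: 0.039
cap in tool 6056 med [  0.1  -5.  -21. ] min [-25.7 -19.4 -30.6] max [ 25.6  16.6 -15.3] rect [-2.4 -3.6] [52.2 43.1] 30.2 px 257.0 261.0
-21.031109689595326
[ 0.5666153  -0.05374457  0.        ]
pos [ 0.4324 -0.2085  0.1907] yaw 27.8 tilt [-6.e-04  3.e-04 -1.e+00] t 79.5 w 0.0390 F [ 0.7 -0.1 -0.1]
 turn total z units 0.0000 (0.0 deg)  shift units x 7.633 y -2.979 z 0.028
```

View pics/w31.png

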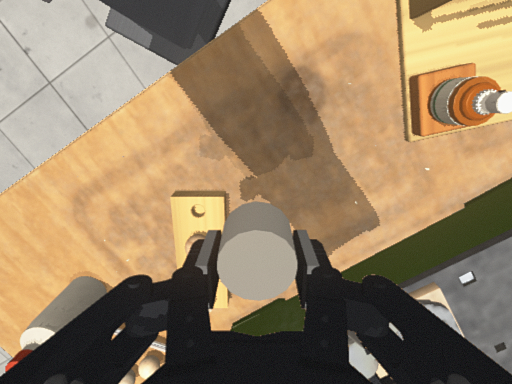

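```bash
python3 -m inch '[[0.636,-0.248,0,0,0,0,1],[0.636,-0.248,0,0,0,0,1],[0.636,-0.248,0,0,0,0,1],[0.636,-0.248,0,0,0,0,1],[0.636,-0.248,0,0,0,0,1],[0.636,-0.248,0,0,0,0,1],[0.636,-0.248,0,0,0,0,1],[0.636,-0.248,0,0,0,0,1]]'
python3 -m inch '[[0.636,-0.248,0,0,0,0,1],[0.636,-0.248,0,0,0,0,1],[0.636,-0.248,0,0,0,0,1],[0.636,-0.248,0,0,0,0,1],[0,0,0,0,0,0,1],[0,0,0,0,0,0,1],[0,0,0,0,0,0,1],[0,0,0,0,0,0,1]]'
python3 -m inch '[[0,0,0.4,0,0,0,1],[0,0,0.6,0,0,0,1],[0,0,0.5,0,0,0,1],[0,0,0.2,0,0,0,1],[0,0,0,0,0,0,1],[0,0,0,0,0,0,1],[0,0,0,0,0,0,1],[0,0,0,0,0,0,1]]'
python3 - <<'E'
from h import *
plan(st(94.6,-59.9,88),27.75)
w=snap("wrist","w32"); snap("scene","s32"); p=cv2.imread("pics/s32.png"); cv2.imwrite("pics/s32z.png",cv2.resize(p[150:270,170:290],None,fx=5,fy=5,interpolation=cv2.INTER_CUBIC))
E
```

```text
clock: 80.3
eef_pos: [0.5226, -0.1047, 0.191]
tool_rot: [0.971, 0.24, -0.0, -0.0]
ft_force: [0.5, -0.5, 0.1]
grip_width: 0.0392
clock: 81.1
eef_pos: [0.5664, -0.0544, 0.1911]
tool_rot: [0.971, 0.239, -0.0, 0.0]
ft_force: [-0.6, -0.0, 0.0]
grip_width: 0.0389
clock: 81.9
eef_pos: [0.5672, -0.0539, 0.1493]
tool_rot: [0.971, 0.24, 0.001, 0.0]
ft_force: [-0.2, -0.7, 0.3]
grip_width: 0.0387
pos [ 0.5672 -0.0539  0.1493] yaw 27.8 tilt [ 1.4e-03 -2.0e-04 -1.0e+00] t 81.9 w 0.0387 F [-0.2 -0.7  0.3]
 turn total z units 0.0001 (0.0 deg)  shift units x -0.019 y -0.016 z 2.450
```

View pics/w32.png

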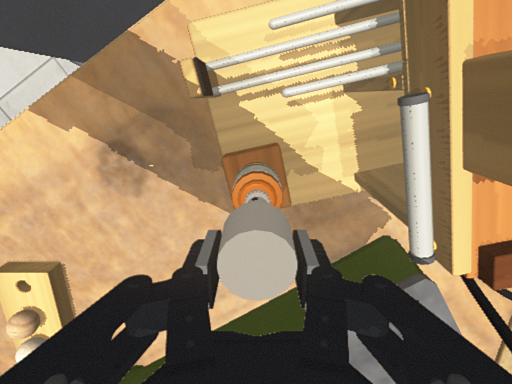

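View pics/s32z.png

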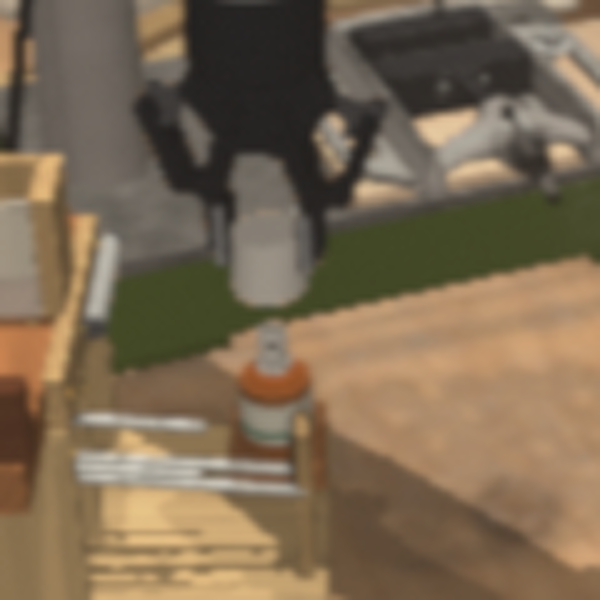

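```bash
python3 -m inch '[[-0.02,-0.015,0.3,0,0,0,1],[0,0,0.4,0,0,0,1],[0,0,0.4,0,0,0,1],[0,0,0.3,0,0,0,1],[0,0,0.2,0,0,0,1],[0,0,0,0,0,0,1],[0,0,0,0,0,0,1],[0,0,0,0,0,0,1]]'
python3 - <<'E'
from h import *
plan(st(94.6,-59.9,88.5),27.75)
E
```

```text
clock: 82.8
eef_pos: [0.5665, -0.0538, 0.109]
tool_rot: [0.971, 0.24, 0.0, 0.0]
ft_force: [-0.4, -0.9, -0.5]
grip_width: 0.0392
pos [ 0.5665 -0.0538  0.109 ] yaw 27.8 tilt [ 1.e-03 -1.e-04 -1.e+00] t 82.8 w 0.0392 F [-0.4 -0.9 -0.5]
 turn total z units 0.0001 (0.0 deg)  shift units x 0.004 y 0.000 z 0.821
```

```bash
python3 -m inch '[[0,0,0.2,0,0,0,1],[0,0,0.2,0,0,0,1],[0,0,0.15,0,0,0,1],[0,0,0.1,0,0,0,1],[0,0,0,0,0,0,1],[0,0,0,0,0,0,1],[0,0,0,0,0,0,1],[0,0,0,0,0,0,1]]'
python3 -m inch '[[0,0,0.06,0,0,0,1],[0,0,0.04,0,0,0,1],[0,0,0.04,0,0,0,1],[0,0,0,0,0,0,1],[0,0,0,0,0,0,1],[0,0,0,0,0,0,1],[0,0,0,0,0,0,1],[0,0,0,0,0,0,1]]'
python3 - <<'E'
from h import *
plan(st(94.6,-59.9,88.5),27.75)
E
```

```text
clock: 83.6
eef_pos: [0.5663, -0.0538, 0.0925]
tool_rot: [0.971, 0.24, 0.0, 0.0]
ft_force: [-0.1, 0.0, -0.6]
grip_width: 0.0394
clock: 84.4
eef_pos: [0.5661, -0.0538, 0.0889]
tool_rot: [0.971, 0.24, 0.0, 0.0]
ft_force: [0.3, -0.4, -0.7]
grip_width: 0.0392
pos [ 0.5661 -0.0538  0.0889] yaw 27.8 tilt [ 1.e-04 -1.e-04 -1.e+00] t 84.4 w 0.0392 F [ 0.3 -0.4 -0.7]
 turn total z units 0.0000 (0.0 deg)  shift units x 0.017 y 0.008 z 0.014
```

```bash
python3 -m inch '[[0,0,0.04,0,0,0,1],[0,0,0,0,0,0,1],[0,0,0.02,0,0,0,1],[0,0,0,0,0,0,1],[0,0,0,0,0,0,1],[0,0,0,0,0,0,1],[0,0,0,0,0,0,1],[0,0,0,0,0,0,1]]'
```

```text
clock: 85.2
eef_pos: [0.5663, -0.0538, 0.0883]
tool_rot: [0.971, 0.24, 0.0, 0.0]
ft_force: [-1.6, -0.0, 6.5]
grip_width: 0.0389
```

Contact on the shoulder (6.5 N at TCP 0.0883). Now release gently and lift off.

```bash
python3 -m inch '[[0,0,-0.03,0,0,0,1],[0,0,0,0,0,0,0],[0,0,0,0,0,0,-0.3],[0,0,0,0,0,0,-1],[0,0,0,0,0,0,-1],[0,0,0,0,0,0,-1],[0,0,0,0,0,0,-1],[0,0,0,0,0,0,-1]]'
python3 -m inch '[[0,0,-0.3,0,0,0,-1],[0,0,-0.6,0,0,0,-1],[0,0,-0.9,0,0,0,-1],[0,0,-0.9,0,0,0,-1],[0,0,-0.9,0,0,0,-1],[0,0,-0.6,0,0,0,-1],[0,0,-0.2,0,0,0,-1],[0,0,0,0,0,0,-1]]'
python3 - <<'E'
from h import *
w=snap("wrist","w33"); Q=toS(cloud(w[1],w[2])); reg(Q,"cap",60,130,-100,-20,105,116)
print(pose()[0]); snap("scene","s33"); p=cv2.imread("pics/s33.png"); cv2.imwrite("pics/s33z.png",cv2.resize(p[150:270,150:350],None,fx=4,fy=4,interpolation=cv2.INTER_CUBIC))
E
```

```text
clock: 86.0
eef_pos: [0.5661, -0.0537, 0.088]
tool_rot: [0.971, 0.24, -0.0, -0.0]
ft_force: [-0.0, 0.3, 0.4]
grip_width: 0.0855
clock: 86.8
eef_pos: [0.5666, -0.0538, 0.1991]
tool_rot: [0.971, 0.24, 0.001, 0.0]
ft_force: [0.5, -0.6, -0.2]
grip_width: 0.0856
cap 1632 med [ 93.1 -60.2 109.5] min [ 75.4 -77.9 107. ] max [111.6 -42.6 110.7] rect [ 94.  -60.4] [39.2 39.2] 2.3 px 256.0 191.0
[ 0.56603064 -0.05375436  0.19800288]
```

View pics/w33.png

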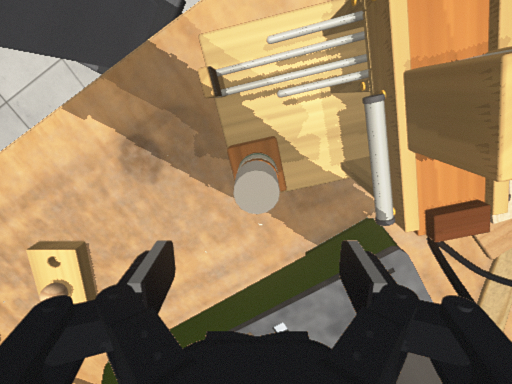

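View pics/s33z.png

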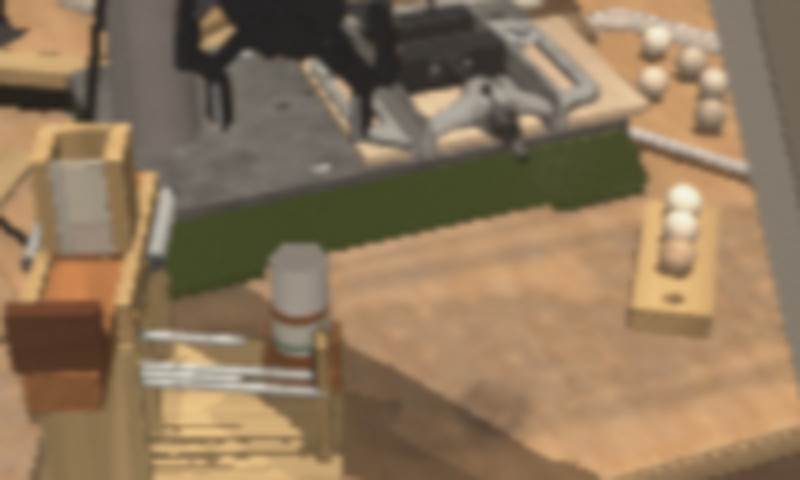

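Run:
```python
from h import *
w=np.load("s33.npz")
print(bot.job_done()); print(bot.get_obs()["clock"])
```

```text
the job is handed in; nothing more can be done
None
the job is handed in; nothing more can be done
```

All three balls are sprayed and in the drying board, the overcap is back on the bottle, and the job was handed in at about 87 s of the 210 s. No ball lay on the rails at the start, so I sealed the three waiting in the feeder.

- **Slide:** for each ball I pulled it to its stop (44–45 mm, about 11–13 N at the end) and took it back until it was home.
- **Nozzle:** each press went to its hard stop (14–18 N) and the nozzle came up again. A ball was at the rail end every time.
- **Board:** all three balls measured within about 1 mm of the centres of three rests. Their heights read about 1.5 mm low, slightly more than the 1 mm or so the camera reads low elsewhere.
- **Feeder:** the magazine looked empty and the rails were clear in the last pictures.
- **Overcap:** it was knocked about 4 cm aside during the run, so I found it again before picking it up. It now stands upright on the bottle's shoulder, within about 1 mm of the axis, and its top reads 109.5 mm against an expected 110.5 mm.

I never touched the glue bottle or the wooden strip, but I did not measure where they stood at the end. No other check failed or disagreed. The gripper was open and clear of everything at hand-in.

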